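Pack the rolling stock into its carrying case

ROBOT

A 7-joint arm with a two-finger parallel gripper is mounted at the origin on the work surface; the furniture and walls round the work are solid. World frame = base frame: x ahead of the robot, y to its left, z up, the work surface at z = 0. Lengths are in m, angles in rad, forces in N, time in s.
With the tool pointing down it reaches from about 0.4 to 0.875 m from the base axis. Payload 19.3 kg.
Tool frame: the origin (TCP) lies at the very end of the fingers, on their centre line; the grasp point (between the pads) lies 19 mm behind it; z points along the fingers, y is the line along which they close (so a half turn about z gives the same grasp; the last joint's range is limited). The gripper opens to 85 mm and grips with 20 to 120 N. Pads are 22 mm wide; open, the fingers measure 114 mm over their backs; the gripper's body (76 mm by 85 mm) begins 54 mm behind the grasp point. The pads swing forward as they close: fully open they stand 13 mm farther back than shut.
Start: joints at [1.036, 0.521, -0.036, 1.599, 0.021, 1.021, -0.113], TCP at [0.28, -0.559, 0.231] pointing down, gripper open.
Joint ranges: [-2.91, 2.91], [-0.3, 2.13], [-1.5, 1.42], [0.17, 2.43], [-1.26, 4.41], [0.16, 1.93], [-2.52, 2.52]. Speed limits (rad/s): [1.89, 1.89, 2.39, 2.39, 3.01, 3.01, 3.01].

INTERFACE

Orientations are given as [roll, pitch, yaw] about the fixed x, y, z axes, in that order (R = Rz(yaw) Ry(pitch) Rx(roll)).
In Python, from workcell import monitor, optics, job_done gives the robot as it stands.
- The arm moves only by the shell command python3 -m handwheel 'ROWS' [FORCE]. ROWS is JSON, a list of rows, each an object of numbers: "dx", "dy", "dz": the shift along the tool's x, y, z in cm; "wx", "wy", "wz": the turn, a rotation vector about the tool's x, y, z in rad; "claw": the opening in per cent of the stroke, from 0 (shut) to 100 (fully open). A call has 1 to 8 rows; each row shifts and turns the commanded pose from where the row before left it, along the tool's axes as they then stand; what a row does not reach is not made up. A row lasts 1/8 s, in which the tool goes at most 62.5 mm and 10.7 degrees, less where a joint would pass 70% of its speed; a pose out of reach is approached as far as the arm can. A call with a gripper value outside its range is refused whole. The fingers move at their own pace and stop on an object; FORCE is the grip in N (left out, the last holds). Time passes only in rows, so rows that do not move let the fingers close. It gives the time, the measured TCP pose, the force, the opening and the grip force at its end, in the units of the state.
- monitor.observe(): the state, without advancing time (a new reading comes with each control period).
- optics.grab_frame(name): name is "scene" or "top" or "wrist"; returns a dict with "frame" (480x640x3 uint8, blue, green, red), "fovy" (degrees; the focal length in pixels is half the picture's height over the tangent of half this angle, whatever the lens; pixels are square), "cx", "cy" (the principal point, pixels), "R" (3x3) and "t" (3): a world point X has camera coordinates R X + t. Camera axes: x right, y down, z forward; pixel columns grow to the right and rows downward; lengths in m; the calibration is good to about 2 mm. A picture is of the moment at which its call begins. There is no depth.
- job_done(): hands the job in; it is judged then, once.
Trained networks look in the newest picture that a camera, given by its name, has taken for a name from the list of things; names that differ only in an ending like _2 or _b are one class to them, and where a whole thing is asked for, a point or a joint stands for the part that bears it (a point fixed in the world has none). Each returns a list of dicts, best first, with "p" (0 to 1); they miss things now and then, are a little off and sometimes report something else, mostly with a low value. They report only what shows in the picture. A call takes as long as a camera call. They do not tell look-alikes from the thing itself.
- optics.masks_of(name, camera): "region" (480x640 bool, what is visible of it) and "rect" ([left, top, width, height] in pixels, round what is visible of it).
The state is a dict: "clock": time; "qpos": joint angles; "qd": joint speeds; "joint_efforts": joint torques, N m; "position": TCP position; "tool_rot": TCP orientation; "force": force on the tool from outside, world axes, zero at the start; "moment": the same for the moment, N m; "grip_width": finger opening in m; "finger_force": force on a finger pad.
Only numpy, scipy, OpenCV 4.12 (cv2) and the standard library are available. Lean on these libraries where they do the work, as an engineer would, in place of code of your own. Each camera call takes 0.05 s, during which the arm holds its last target. There are 200 camera calls.

TASK

Pack the model wagons away in the blue carrying case. First put the tools that lie on its lid into the wooden tray, then press the paddle beside the case down until the lid has tipped fully open, set every wagon that stands about the layout on its wheels in a lane of its own inside the case (either way round), and shut the lid fully. Leave the shunter, the car, the trees, the red paint pot on the track and the flux tin where they are.

Things in the scene. Friction and masses are not known exactly. Their poses are not given: they have to be found in the camera images.
- tanker_white: white and red tank wagon, 30 wide x 134 long x 46 high, grip across the 25 mm barrel (axis 28 above the origin). Origin: middle of the wagon at the bottom of the wheels; its y axis runs along the wagon, z up. May be absent.
- tanker_aqua: pale blue and white tank wagon, 30 wide x 134 long x 46 high, grip across the 25 mm barrel (axis 28 above the origin). Origin: middle of the wagon at the bottom of the wheels; its y axis runs along the wagon, z up. May be absent.
- open_wagon: grey open wagon, 31 wide x 100 long x 30 high, grip across the upright sides (29 mm apart, 17 to 30 above the origin). Origin: middle of the wagon at the bottom of the wheels; its y axis runs along the wagon, z up. May be absent.
- coal_wagon: brown open wagon filled with coal, 31 wide x 100 long x 30 high, grip across the upright sides (29 mm apart, 17 to 30 above the origin). Origin: middle of the wagon at the bottom of the wheels; its y axis runs along the wagon, z up. May be absent.
- sanding_block: cork-brown sanding block, 31 x 63 x 20 high, long axis y; origin centre of underside. May be absent.
- tape_roll: beige roll of masking tape lying flat, 60 across, 18 high (solid in the simulation: grip across the outside); origin centre of underside. May be absent.
- track_rubber: grey track-cleaning rubber, 26 x 55 x 18 high, long axis y; origin centre of underside. May be absent.
- tool_tray: fixed shallow wooden tray, outside 118 (x) x 240 (y), walls 4 thick and 12 high; origin centre of its underside, inner floor 4 above the surface.
- case: fixed blue carrying case with a plywood lid, outside 156 (its x) x 216 (its y), walls 5 thick and 58 high. Origin: centre of its underside; x points to the hinged back, away from the robot, z up. Inside, rubber ribs 10 high form three lanes side by side, each along the case's x axis, 146 long and 46 wide, 60 apart.
- lane_1 (a point): centre of lane 1's floor (the lane at the case's -y side), 8 above the work surface; x along the lane, as the case's axes.
- lane_2 (a point): centre of lane 2's floor (the middle lane), 8 above the work surface; x along the lane, as the case's axes.
- lane_3 (a point): centre of lane 3's floor (the lane at the case's +y side), 8 above the work surface; x along the lane, as the case's axes.
- lid (a joint): the lid's hinge: 0 is shut flat, 1.66 is fully open (a hard stop, leaning 5 degrees back past upright). A stiff hinge (0.17 N m of friction): the lid stays where it is left, it does not fall. The lid is a flat plate 158 x 218, 6 thick, its top 64 above the work surface when shut, without lip or handle.
- hinge_mid (a point): middle of the lid's hinge axis: at the case's back edge, 58 above the work surface; the axis runs along the case's y. Axes as the case's.
- lid_front (a point): middle of the lid's free edge, on its top face, 156 from the hinge axis; moves with the lid; x points from that edge to the hinge, z out of the lid's top (outer) face.
- paddle_press (a point): centre of the red pad on the upper face of the steel paddle, which is fixed to the lid's axle beyond the case's +y side, 160 from hinge_mid along the axis. Paddle 64 long, 36 wide, 5 thick; this point is 45 out from the axis. Lid shut: the paddle rises backwards, away from the robot, at 45 degrees; pressed down and round (about 6 N) it turns the lid up; lid open: it points 50 degrees down.
- shunter: green model diesel shunter, a bystander, 31 x 126 x 49.
- car_red: red model car, a bystander, 48 long.
- paint_red: red paint pot, a bystander, 31 across, 30 high.
- conifer_a: model conifer 140 high, a bystander.
- conifer_b: model conifer 181 high, a bystander.
- flux_tin: round flux tin, a bystander, 48 across, 21 high.
Not all that is in view belongs to the job. What is shaped like the coal_wagon but orange is not meant.

How it is judged:
By the outcome, as a careful person would: the job done as asked, in the order asked, and still so for the second after the job is handed in, with the robot touching nothing.
Of tanker_white, tanker_aqua, open_wagon, coal_wagon only 2 to 3 are there at a start; the rules pass over those that are not, and their reading is None.
Of sanding_block, tape_roll, track_rubber only 2 to 3 are there at a start; the rules pass over those that are not, and their reading is None.
At some moment in a run one of sanding_block, tape_roll, track_rubber may be knocked a few centimetres aside while the robot is not near it.
It also fails if it takes over 208 s, if anything falls off the work surface, if the arm or the gripper's body presses on something with over 40 N, if the wrist force passes 120 N, or if a joint passes its speed limit or range.

## Working session

There is one attempt and no reset: what is moved stays moved. The work goes in short steps, Python scripts to look and compute and a shell command to move; the robot and the scene stay as the last step left them, time stands still between calls to the robot, and variables do not carry over. Pictures are saved under pics/ and viewed, at most 14 in all, crops included, and the job is handed in when it is done.

```bash
mkdir -p pics; ls; python3 - <<'E'
from workcell import monitor, optics
import cv2,numpy as np
print(monitor.observe())
for n in ['scene','top']:
    f=optics.grab_frame(n); cv2.imwrite(f'pics/{n}0.png',f['frame']); print(n,f['fovy'],f['cx'],f['cy'],np.round(f['R'],4).tolist(),np.round(f['t'],4).tolist())
E
```

```text
pics
{'clock': 0.0, 'qpos': array([ 1.03579031,  0.52202132, -0.03630175,  1.59999661,  0.02122724,
        1.02107968, -0.11282156]), 'qd': array([ 9.67114062e-04,  8.33592624e-05, -5.50377220e-04,  7.14497775e-04,
       -6.70365729e-04, -4.09732763e-04, -5.07528379e-04]), 'joint_efforts': array([-9.88167449e-04, -9.27095532e+01,  1.97931156e+00, -3.69934988e+01,
        1.77271018e-02,  8.31843558e-03, -5.61965408e-06]), 'position': array([ 0.27995677, -0.55842666,  0.23072555]), 'tool_rot': array([-3.14047898e+00,  1.14924497e-04,  4.64766344e-01]), 'force': array([-0.43408631, -0.36863233, -0.266908  ]), 'moment': array([0.03216367, 0.00597324, 0.06399343]), 'finger_force': 0.0, 'grip_width': 0.08556974965896533}
scene 53.228215969686666 325.13074498425146 241.31028623313566 [[-0.7841, -0.6206, -0.0114], [-0.4154, 0.5383, -0.7333], [0.4612, -0.5702, -0.6798]] [0.334, 0.2701, 1.1064]
top 48.54650144053206 310.9956460333802 237.53299883909466 [[0.0194, -0.9997, -0.0131], [-0.9812, -0.0165, -0.1921], [0.1919, 0.0166, -0.9813]] [-0.0322, 0.4544, 1.3551]
```

View pics/top0.png

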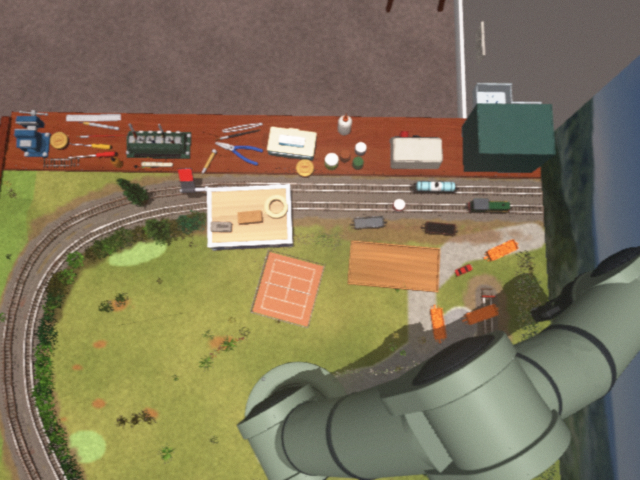

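View pics/scene0.png

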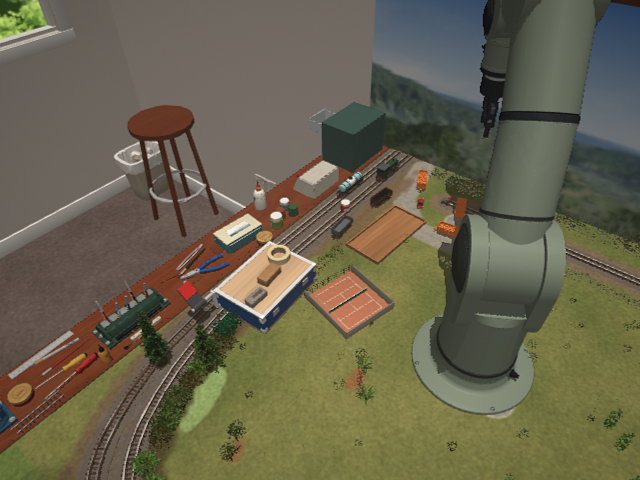

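```bash
python3 - <<'E'
from workcell import optics
for c in ['top','scene']:
  for n in ['tanker_white','tanker_aqua','open_wagon','coal_wagon','sanding_block','tape_roll','track_rubber','tool_tray','case','lid','paddle_press','shunter','car_red','paint_red','conifer_a','flux_tin']:
    r=optics.masks_of(n,c)
    print(c,n,[(round(float(d['p']),2),[int(v) for v in d['rect']]) for d in r[:3]])
E
```

```text
top tanker_white []
top tanker_aqua [(0.81, [409, 180, 47, 14])]
top open_wagon [(0.7, [349, 215, 36, 12])]
top coal_wagon [(0.84, [486, 240, 32, 20]), (0.75, [430, 309, 15, 32]), (0.74, [424, 221, 34, 14])]
top sanding_block [(0.59, [236, 209, 20, 17]), (0.32, [176, 165, 112, 82])]
top tape_roll [(0.39, [180, 167, 110, 83])]
top track_rubber [(0.71, [211, 220, 23, 13]), (0.23, [176, 169, 112, 82])]
top tool_tray [(0.97, [347, 241, 93, 51]), (0.36, [350, 216, 32, 9])]
top case [(0.88, [181, 168, 109, 82])]
top lid [(0.65, [210, 218, 23, 14]), (0.57, [175, 168, 118, 81])]
top paddle_press [(0.66, [178, 165, 116, 82])]
top shunter [(0.82, [463, 196, 44, 12])]
top car_red [(0.49, [453, 266, 18, 9])]
top paint_red []
top conifer_a [(0.68, [146, 218, 26, 28]), (0.57, [115, 175, 33, 31]), (0.18, [176, 167, 117, 83])]
top flux_tin [(0.54, [295, 156, 18, 21])]
scene tanker_white [(0.38, [177, 240, 135, 80])]
scene tanker_aqua [(0.79, [336, 174, 30, 24])]
scene open_wagon [(0.69, [176, 240, 137, 92]), (0.55, [246, 286, 23, 22]), (0.53, [331, 217, 21, 19])]
scene coal_wagon [(0.74, [454, 198, 11, 19]), (0.72, [371, 185, 21, 21]), (0.66, [417, 172, 13, 13])]
scene sanding_block [(0.56, [256, 265, 25, 21])]
scene tape_roll [(0.87, [264, 248, 29, 17])]
scene track_rubber [(0.85, [246, 286, 23, 21]), (0.27, [379, 158, 17, 24])]
scene tool_tray [(0.65, [371, 187, 22, 16])]
scene case [(0.62, [176, 241, 141, 91])]
scene lid []
scene paddle_press [(0.82, [177, 240, 139, 79])]
scene shunter [(0.87, [372, 156, 24, 25])]
scene car_red [(0.56, [418, 200, 3, 6]), (0.37, [370, 184, 20, 19])]
scene paint_red [(0.63, [337, 198, 12, 13])]
scene conifer_a [(0.7, [134, 312, 32, 52])]
scene flux_tin [(0.44, [254, 233, 19, 11]), (0.35, [174, 239, 142, 92])]
```

The top view shows the case with rubber (221,227), block (249,217) and tape (276,206) on its lid, and the paddle at (187,180). The tray is at (394,266). The wagons are the aqua tanker (435,187), the grey open wagon (367,222) and the brown coal wagon (440,228). The coal-shaped orange look-alikes are at (502,250), (437,322) and (482,315). Only the brown one fits, because the task rules out orange. I'll confirm this in an enlarged crop.

```bash
cat > h.py <<'E'
from workcell import monitor, optics
import cv2, numpy as np
def ray(f,u,v,z):
    fl=240/np.tan(np.radians(f['fovy']/2)); R=np.array(f['R']);t=np.array(f['t'])
    d=R.T@np.array([(u-f['cx'])/fl,(v-f['cy'])/fl,1]); c=-R.T@t
    return c+d*(z-c[2])/d[2]
def proj(f,X):
    fl=240/np.tan(np.radians(f['fovy']/2)); c=np.array(f['R'])@np.array(X)+np.array(f['t'])
    return np.array([f['cx']+fl*c[0]/c[2], f['cy']+fl*c[1]/c[2]])
def quad(f,mask,z):
    "min-area rectangle of a mask laid on the plane z: centre, long, short (mm), yaw of the long axis (deg)"
    v,u=np.nonzero(mask); P=np.array([ray(f,a,b,z)[:2] for a,b in zip(u,v)],np.float32)
    (c,(w,h),a)=cv2.minAreaRect(P*1000)
    if w<h: w,h,a=h,w,a+90
    return np.round(c,1),round(w,1),round(h,1),round((a+90)%180-90,1)
def pose():
    s=monitor.observe(); return np.array(s['position']),np.array(s['tool_rot']),s
def go(x,y,z,yaw=None):
    "print the shift (cm) in tool axes, tool assumed vertical; yaw deg of tool y line"
    p,r,s=pose(); d=(np.array([x,y,z])-p)*100; ps=r[2]
    dx=np.cos(ps)*d[0]+np.sin(ps)*d[1]; dy=np.sin(ps)*d[0]-np.cos(ps)*d[1]
    o=f'dx {dx:.2f} dy {dy:.2f} dz {-d[2]:.2f}'
    if yaw is not None:
        # tool y at angle ps-90deg ; wz about tool z (down) = -dyaw
        e=(np.radians(yaw)-(ps-np.pi/2)+np.pi/2)%np.pi-np.pi/2; o+=f' wz {-e:.3f}'
    print(o,'| pos',np.round(p,4),'rpy',np.round(r,3),'t',round(s['clock'],2))
E
python3 - <<'E'
from h import *
f=optics.grab_frame('top'); g=f['frame']
cv2.imwrite('pics/c1.png',cv2.resize(g[150:350,170:530],(800,444),interpolation=cv2.INTER_CUBIC))
print('cam',-np.array(f['R']).T@np.array(f['t']))
H=dict(tanker_aqua=.035,open_wagon=.03,coal_wagon=.03,sanding_block=.084,track_rubber=.082,tool_tray=.012,shunter=.04,paint_red=.03,car_red=.02)
for n,z in H.items():
    for d in optics.masks_of(n,'top')[:3]: print(n,round(float(d['p']),2),d['rect'],quad(f,d['region'],z))
# lid corners guesses
for u,v in [(208,190),(290,185),(292,242),(208,246)]: print(ray(f,u,v,.064).round(4))
print('tape',ray(f,276,206,.082).round(3),'paddle',ray(f,186,175,.09).round(3))
E
```

```text
cam [ 0.18651079 -0.04712912  1.41664005]
tanker_aqua 0.83 [409.1, 182.9, 47.2, 14.6] (array([ 600.6, -348.8]), 128.6, 33.5, -89.1)
tanker_aqua 0.41 [177.5, 167.4, 112.6, 84.7] (array([533.7, 186.6]), 310.5, 227.9, -88.5)
open_wagon 0.55 [350.4, 215.9, 33.4, 10.1] (array([ 503.8, -174.8]), 85.5, 35.5, -89.0)
open_wagon 0.41 [177.6, 168.6, 117.1, 80.8] (array([539.1, 184.1]), 304.6, 232.3, -86.3)
coal_wagon 0.88 [420.9, 222.3, 35.0, 12.3] (array([ 487.5, -364.3]), 82.8, 31.5, 85.0)
coal_wagon 0.86 [483.3, 241.1, 36.7, 22.0] (array([ 431.7, -519.7]), 96.9, 32.4, -62.8)
coal_wagon 0.82 [431.7, 305.4, 13.8, 34.4] (array([ 240.1, -351.9]), 82.3, 32.7, 8.0)
sanding_block 0.6 [236.8, 211.2, 20.2, 15.4] (array([496.9, 135.9]), 62.9, 33.2, -84.2)
sanding_block 0.26 [413.1, 183.7, 44.9, 8.1] (array([ 587.2, -338. ]), 113.5, 29.6, -89.1)
track_rubber 0.72 [209.3, 221.0, 24.0, 13.8] (array([471. , 209.4]), 57.1, 29.5, 87.1)
track_rubber 0.62 [422.1, 224.2, 32.4, 6.6] (array([ 477.8, -351.5]), 76.8, 30.3, 85.1)
tool_tray 0.95 [348.7, 239.2, 89.3, 52.4] (array([ 389.1, -243.8]), 239.5, 120.6, 86.5)
shunter 0.88 [465.2, 197.4, 42.8, 14.1] (array([ 551.6, -489.2]), 121.6, 38.4, -89.1)
shunter 0.54 [149.2, 218.7, 21.0, 28.1] (array([465.4, 382.3]), 69.7, 63.8, 4.5)
paint_red 0.73 [420.5, 224.5, 34.7, 7.5] (array([ 489.1, -359.3]), 87.8, 32.6, -89.1)
paint_red 0.51 [391.6, 199.8, 13.0, 11.0] (array([ 549.1, -255.2]), 30.6, 26.8, -0.6)
car_red 0.61 [451.7, 266.1, 22.9, 11.9] (array([ 379.6, -424.8]), 49.4, 22.0, -62.8)
car_red 0.5 [347.5, 238.3, 92.1, 54.3] (array([ 387.6, -242.2]), 239.2, 120.8, 86.4)
[0.5744 0.2505 0.064 ]
[0.5915 0.034  0.064 ]
[0.4384 0.0247 0.064 ]
[0.4242 0.2419 0.064 ]
tape [0.529 0.068 0.082] paddle [0.607 0.305 0.09 ]
```

View pics/c1.png

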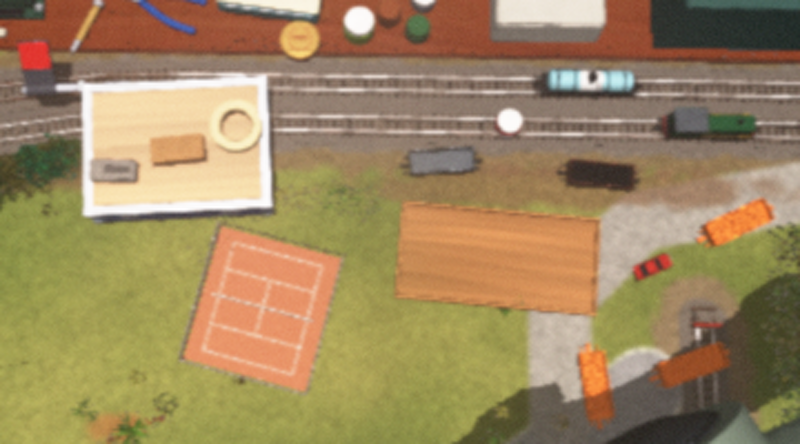

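The crop confirms that the brown coal wagon (600,174 in the crop) is the one meant and the three orange ones are decoys. The grey wagon (442,160) and the aqua tanker (590,81) are also the ones to pack. Now I'll move over the lid.

```bash
R='{"dx":2.24,"dy":-4.47}'
python3 -m handwheel '[{"dx":5.07,"dy":2.54},{"dx":5.07,"dy":2.54},{"dx":5.07,"dy":2.54},{"dx":2.24,"dy":-4.47},{"dx":2.24,"dy":-4.47},{"dx":2.24,"dy":-4.47},{"dx":2.24,"dy":-4.47},{"dx":2.24,"dy":-4.47}]' 60
python3 -m handwheel '[{"dx":2.24,"dy":-4.47},{"dx":2.24,"dy":-4.47},{"dx":2.24,"dy":-4.47},{"dx":2.24,"dy":-4.47},{"dx":2.24,"dy":-4.47},{"dx":2.24,"dy":-4.47},{"dx":2.24,"dy":-4.47},{"dx":2.24,"dy":-4.47}]'
python3 -m handwheel '[{"wz":-0.147},{"wz":-0.147},{"wz":-0.147},{"wz":-0.147},{"wz":-0.147},{"wz":-0.147},{"wz":-0.147},{"wz":-0.147}]'
python3 - <<'E'
from h import *
f=optics.grab_frame('wrist'); cv2.imwrite('pics/w1.png',f['frame'])
for n,z in dict(sanding_block=.084,track_rubber=.082,tape_roll=.082,lid=.064).items():
    for d in optics.masks_of(n,'wrist')[:2]: print(n,round(float(d['p']),2),[int(v) for v in d['rect']],quad(f,d['region'],z))
go(.471,.209,.2,4)
E
```

```text
tape_roll 0.62 [28, 0, 136, 62] (array([ 334.7, -370.8]), 89.4, 38.6, -63.3)
dx 51.47 dy -60.07 dz 3.13 wz -1.176 | pos [ 0.2801 -0.5587  0.2313] rpy [-3.142 -0.     0.465] t 2.45schema error: expected keys dx, dy, dz, wx, wy, wz, claw
schema error: expected keys dx, dy, dz, wx, wy, wz, claw
schema error: expected keys dx, dy, dz, wx, wy, wz, claw
```

View pics/w1.png

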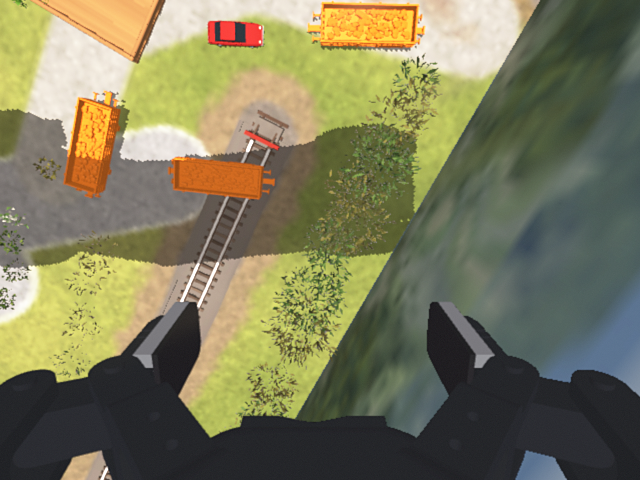

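The move was refused because every row needs all the keys. The wrist view still shows the start area, with the orange decoys and the car at (236,33).

```bash
python3 -m handwheel '[{"dx":5.0,"dy":2.5,"dz":0,"wx":0,"wy":0,"wz":0,"claw":100},{"dx":5.0,"dy":2.5,"dz":0,"wx":0,"wy":0,"wz":0,"claw":100},{"dx":5.0,"dy":2.5,"dz":0,"wx":0,"wy":0,"wz":0,"claw":100},{"dx":2.6,"dy":-5.2,"dz":0,"wx":0,"wy":0,"wz":0,"claw":100},{"dx":2.6,"dy":-5.2,"dz":0,"wx":0,"wy":0,"wz":0,"claw":100},{"dx":2.6,"dy":-5.2,"dz":0,"wx":0,"wy":0,"wz":0,"claw":100},{"dx":2.6,"dy":-5.2,"dz":0,"wx":0,"wy":0,"wz":0,"claw":100},{"dx":2.6,"dy":-5.2,"dz":0,"wx":0,"wy":0,"wz":0,"claw":100}]' 60
python3 -m handwheel '[{"dx":2.6,"dy":-5.2,"dz":0,"wx":0,"wy":0,"wz":0,"claw":100},{"dx":2.6,"dy":-5.2,"dz":0,"wx":0,"wy":0,"wz":0,"claw":100},{"dx":2.6,"dy":-5.2,"dz":0,"wx":0,"wy":0,"wz":0,"claw":100},{"dx":2.6,"dy":-5.2,"dz":0,"wx":0,"wy":0,"wz":0,"claw":100},{"dx":2.6,"dy":-5.2,"dz":0,"wx":0,"wy":0,"wz":0,"claw":100},{"dx":2.6,"dy":-5.2,"dz":0,"wx":0,"wy":0,"wz":0,"claw":100},{"dx":0,"dy":0,"dz":0,"wx":0,"wy":0,"wz":-0.17,"claw":100},{"dx":0,"dy":0,"dz":0,"wx":0,"wy":0,"wz":-0.17,"claw":100}]'
python3 -m handwheel '[{"dx":0,"dy":0,"dz":0,"wx":0,"wy":0,"wz":-0.17,"claw":100},{"dx":0,"dy":0,"dz":0,"wx":0,"wy":0,"wz":-0.17,"claw":100},{"dx":0,"dy":0,"dz":0,"wx":0,"wy":0,"wz":-0.17,"claw":100},{"dx":0,"dy":0,"dz":0,"wx":0,"wy":0,"wz":-0.17,"claw":100},{"dx":0,"dy":0,"dz":0,"wx":0,"wy":0,"wz":-0.156,"claw":100},{"dx":0,"dy":0,"dz":0,"wx":0,"wy":0,"wz":0,"claw":100}]'
python3 - <<'E'
from h import *
f=optics.grab_frame('wrist'); cv2.imwrite('pics/w2.png',f['frame'])
for n,z in dict(sanding_block=.084,track_rubber=.082,tape_roll=.082,lid=.064).items():
    for d in optics.masks_of(n,'wrist')[:2]: print(n,round(float(d['p']),2),[int(v) for v in d['rect']],quad(f,d['region'],z))
go(.471,.209,.2,4); print(monitor.observe()['qpos'].round(2))
E
```

```text
clock: 3.45
position: [0.4473, -0.266, 0.2315]
tool_rot: [3.141, -0.0, 0.465]
force: [1.2, -0.5, 0.9]
grip_width: 0.0854
finger_force: 0.0
clock: 4.45
position: [0.4471, 0.0818, 0.2314]
tool_rot: [3.141, -0.0, 0.812]
force: [-0.1, 0.5, -0.0]
grip_width: 0.0857
finger_force: 0.0
clock: 5.2
position: [0.4472, 0.0809, 0.2314]
tool_rot: [3.141, -0.0, 1.64]
force: [-0.2, -0.5, -1.0]
grip_width: 0.0853
finger_force: 0.0
sanding_block 0.59 [366, 114, 46, 86] (array([499.2, 134.6]), 61.4, 32.8, -82.0)
track_rubber 0.78 [340, 0, 49, 88] (array([473.9, 207.4]), 55.8, 26.1, 90.0)
tape_roll 0.64 [377, 205, 78, 74] (array([528.7,  69.1]), 62.1, 61.7, 4.1)
lid 0.93 [294, 2, 224, 278] (array([510. , 136.3]), 212.7, 158.8, -86.0)
dx 12.60 dy 3.25 dz 3.13 wz -0.002 | pos [0.4471 0.081  0.2313] rpy [-3.142  0.     1.639] t 5.45
[ 0.1   0.28 -0.5   2.01  0.17  0.89 -0.42]
```

View pics/w2.png

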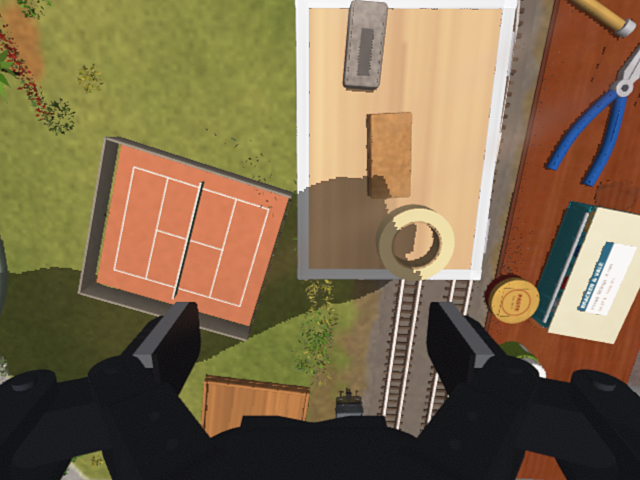

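The wrist view shows the rubber (366,45), block (390,155) and tape (416,242) on the lid, and their measured positions agree with the top camera. I'll take the tape first.

```bash
python3 -m handwheel '[{"dx":-0.9,"dy":4.05,"dz":0,"wx":0,"wy":0,"wz":0,"claw":100},{"dx":-0.9,"dy":4.05,"dz":0,"wx":0,"wy":0,"wz":0,"claw":100},{"dx":0,"dy":0,"dz":5,"wx":0,"wy":0,"wz":0,"claw":100},{"dx":0,"dy":0,"dz":5,"wx":0,"wy":0,"wz":0,"claw":100},{"dx":0,"dy":0,"dz":4,"wx":0,"wy":0,"wz":0,"claw":100},{"dx":0,"dy":0,"dz":2.5,"wx":0,"wy":0,"wz":0,"claw":100},{"dx":0,"dy":0,"dz":0,"wx":0,"wy":0,"wz":0,"claw":100}]' 40
python3 -m handwheel '[{"dx":0,"dy":0,"dz":0,"wx":0,"wy":0,"wz":0,"claw":0},{"dx":0,"dy":0,"dz":0,"wx":0,"wy":0,"wz":0,"claw":0},{"dx":0,"dy":0,"dz":0,"wx":0,"wy":0,"wz":0,"claw":0},{"dx":0,"dy":0,"dz":0,"wx":0,"wy":0,"wz":0,"claw":0}]'
python3 -m handwheel '[{"dx":0,"dy":0,"dz":-2,"wx":0,"wy":0,"wz":0,"claw":0},{"dx":0,"dy":0,"dz":-4,"wx":0,"wy":0,"wz":0,"claw":0},{"dx":0,"dy":0,"dz":-4,"wx":0,"wy":0,"wz":0,"claw":0},{"dx":0,"dy":0,"dz":0,"wx":0,"wy":0,"wz":0,"claw":0}]'
python3 - <<'E'
from h import *
f=optics.grab_frame('wrist')
r=optics.masks_of('tape_roll','wrist')
print([(round(float(d['p']),2),d['rect'],quad(f,d['region'],.16)) for d in r[:1]])
T=np.array([.389,-.244]);a=np.radians(-3.5)
for y in (.075,0,-.07): print(T+y*np.array([-np.sin(a),np.cos(a)]))
go(.389+.0046,-.244+.075,.1,-3.5)
E
```

```text
clock: 6.32
position: [0.5282, 0.0687, 0.065]
tool_rot: [-3.139, 0.0, 1.64]
force: [-0.0, -0.7, 0.9]
grip_width: 0.0852
finger_force: 0.0
clock: 6.82
position: [0.5299, 0.0688, 0.0679]
tool_rot: [3.139, -0.0, 1.64]
force: [-2.5, -0.5, 11.0]
grip_width: 0.058
finger_force: 40.4
clock: 7.32
position: [0.5309, 0.0689, 0.1699]
tool_rot: [3.136, -0.0, 1.64]
force: [0.2, 0.5, -0.6]
grip_width: 0.0582
finger_force: 43.1
[(0.73, [238.8, 238.8, 154.9, 159.1], (array([532.3,  57.8]), 75.5, 68.0, -86.1))]
[ 0.39357864 -0.16913989]
[ 0.389 -0.244]
[ 0.3847266  -0.31386944]
dx -22.75 dy -15.19 dz 6.70 wz 0.131 | pos [0.5294 0.0685 0.167 ] rpy [3.14 0.   1.64] t 7.42
```

```bash
python3 -m handwheel '[{"dx":-4.55,"dy":-3.04,"dz":0,"wx":0,"wy":0,"wz":0,"claw":0},{"dx":-4.55,"dy":-3.04,"dz":0,"wx":0,"wy":0,"wz":0,"claw":0},{"dx":-4.55,"dy":-3.04,"dz":0,"wx":0,"wy":0,"wz":0,"claw":0},{"dx":-4.55,"dy":-3.04,"dz":0,"wx":0,"wy":0,"wz":0,"claw":0},{"dx":-4.55,"dy":-3.04,"dz":0,"wx":0,"wy":0,"wz":0.131,"claw":0},{"dx":0,"dy":0,"dz":5,"wx":0,"wy":0,"wz":0,"claw":0},{"dx":0,"dy":0,"dz":5,"wx":0,"wy":0,"wz":0,"claw":0},{"dx":0,"dy":0,"dz":0,"wx":0,"wy":0,"wz":0,"claw":0}]' 40
python3 - <<'E'
from h import *
f=optics.grab_frame('wrist'); r=optics.masks_of('tool_tray','wrist')
print([(round(float(d['p']),2),d['rect'],quad(f,d['region'],.012)) for d in r[:1]])
go(.3936,-.169,.011,-3.5)
E
```

```text
clock: 8.43
position: [0.3912, -0.1678, 0.0638]
tool_rot: [-3.135, -0.002, 1.511]
force: [0.5, -0.0, 0.5]
grip_width: 0.0581
finger_force: 43.4
[(0.57, [208.8, 183.0, 228.7, 246.4], (array([ 394.3, -197.8]), 146.2, 116.7, 86.2))]
dx -0.05 dy 0.02 dz 5.59 wz 0.001 | pos [ 0.3935 -0.1685  0.0669] rpy [-3.141 -0.     1.51 ] t 8.53
```

```bash
python3 -m handwheel '[{"dx":0,"dy":0,"dz":3.5,"wx":0,"wy":0,"wz":0,"claw":0},{"dx":0,"dy":0,"dz":2,"wx":0,"wy":0,"wz":0,"claw":0},{"dx":0,"dy":0,"dz":0,"wx":0,"wy":0,"wz":0,"claw":0},{"dx":0,"dy":0,"dz":0,"wx":0,"wy":0,"wz":0,"claw":85},{"dx":0,"dy":0,"dz":0,"wx":0,"wy":0,"wz":0,"claw":85},{"dx":0,"dy":0,"dz":-6,"wx":0,"wy":0,"wz":0,"claw":85},{"dx":0,"dy":0,"dz":-6,"wx":0,"wy":0,"wz":0,"claw":85},{"dx":0,"dy":0,"dz":-6,"wx":0,"wy":0,"wz":0,"claw":85}]' 40
python3 -m handwheel '[{"dx":5.15,"dy":1.45,"dz":0,"wx":0,"wy":0,"wz":-0.02,"claw":70},{"dx":5.15,"dy":1.45,"dz":0,"wx":0,"wy":0,"wz":0,"claw":70},{"dx":5.15,"dy":1.45,"dz":0,"wx":0,"wy":0,"wz":0,"claw":70},{"dx":5.15,"dy":1.45,"dz":0,"wx":0,"wy":0,"wz":0,"claw":70},{"dx":5.15,"dy":1.45,"dz":0,"wx":0,"wy":0,"wz":0,"claw":70},{"dx":5.15,"dy":1.45,"dz":0,"wx":0,"wy":0,"wz":0,"claw":70},{"dx":0,"dy":0,"dz":0,"wx":0,"wy":0,"wz":-0.18,"claw":70},{"dx":0,"dy":0,"dz":0,"wx":0,"wy":0,"wz":0,"claw":70}]'
python3 - <<'E'
from h import *
f=optics.grab_frame('wrist')
for n,z in dict(sanding_block=.084,track_rubber=.082).items():
    for d in optics.masks_of(n,'wrist')[:1]: print(n,round(float(d['p']),2),[int(v) for v in d['rect']],quad(f,d['region'],z))
f=optics.grab_frame('top')
for d in optics.masks_of('tape_roll','top')[:2]: print('tape',round(float(d['p']),2),[int(v) for v in d['rect']],quad(f,d['region'],.022))
go(.499,.1346,.069,8)
E
```

```text
clock: 9.52
position: [0.3931, -0.1687, 0.194]
tool_rot: [3.141, 0.0, 1.51]
force: [1.2, -1.1, 0.7]
grip_width: 0.0728
finger_force: 0.0
clock: 10.52
position: [0.4939, 0.136, 0.1918]
tool_rot: [3.142, -0.0, 1.71]
force: [0.0, -0.7, -0.1]
grip_width: 0.0594
finger_force: 0.0
sanding_block 0.89 [303, 190, 45, 94] (array([501.5, 136.6]), 64.8, 29.8, -82.4)
track_rubber 0.85 [276, 74, 50, 91] (array([475. , 208.5]), 53.5, 25.3, -89.3)
tape 0.5 [358, 250, 19, 22] (array([ 400.3, -180.4]), 60.2, 34.6, 31.4)
dx -0.13 dy 0.48 dz 12.26 wz -0.004 | pos [0.4941 0.1352 0.1916] rpy [3.141 0.    1.706] t 10.78
```

```bash
python3 -m handwheel '[{"dx":0,"dy":0.65,"dz":5,"wx":0,"wy":0,"wz":0,"claw":70},{"dx":0,"dy":0,"dz":4.5,"wx":0,"wy":0,"wz":0,"claw":70},{"dx":0,"dy":0,"dz":2.7,"wx":0,"wy":0,"wz":0,"claw":70},{"dx":0,"dy":0,"dz":0,"wx":0,"wy":0,"wz":0,"claw":70},{"dx":0,"dy":0,"dz":0,"wx":0,"wy":0,"wz":0,"claw":0},{"dx":0,"dy":0,"dz":0,"wx":0,"wy":0,"wz":0,"claw":0},{"dx":0,"dy":0,"dz":0,"wx":0,"wy":0,"wz":0,"claw":0},{"dx":0,"dy":0,"dz":0,"wx":0,"wy":0,"wz":0,"claw":0}]' 40
python3 -m handwheel '[{"dx":0,"dy":0,"dz":-2,"wx":0,"wy":0,"wz":0,"claw":0},{"dx":0,"dy":0,"dz":-5,"wx":0,"wy":0,"wz":0,"claw":0},{"dx":0,"dy":0,"dz":-4,"wx":0,"wy":0,"wz":0,"claw":0},{"dx":-5.17,"dy":-2.31,"dz":0,"wx":0,"wy":0,"wz":0,"claw":0},{"dx":-5.17,"dy":-2.31,"dz":0,"wx":0,"wy":0,"wz":0,"claw":0},{"dx":-5.17,"dy":-2.31,"dz":0,"wx":0,"wy":0,"wz":0,"claw":0},{"dx":-5.17,"dy":-2.31,"dz":0,"wx":0,"wy":0,"wz":0,"claw":0},{"dx":-5.17,"dy":-2.31,"dz":0,"wx":0,"wy":0,"wz":0,"claw":0}]'
python3 -m handwheel '[{"dx":-5.17,"dy":-2.31,"dz":0,"wx":0,"wy":0,"wz":0,"claw":0},{"dx":-5.17,"dy":-2.31,"dz":0,"wx":0,"wy":0,"wz":0.18,"claw":0},{"dx":0,"dy":0,"dz":0,"wx":0,"wy":0,"wz":0,"claw":0},{"dx":0,"dy":0,"dz":0,"wx":0,"wy":0,"wz":0,"claw":0}]'
python3 - <<'E'
from h import *
f=optics.grab_frame('wrist'); cv2.imwrite('pics/w3.png',f['frame'])
go(.389,-.250,.012,-3.5)
E
```

```text
clock: 11.78
position: [0.5013, 0.1369, 0.0708]
tool_rot: [3.139, -0.0, 1.709]
force: [-1.5, -0.6, 8.4]
grip_width: 0.03
finger_force: 40.7
clock: 12.78
position: [0.4215, -0.137, 0.1805]
tool_rot: [3.14, 0.001, 1.709]
force: [1.5, 0.2, 0.1]
grip_width: 0.0298
finger_force: 39.7
clock: 13.28
position: [0.3908, -0.2437, 0.18]
tool_rot: [3.14, 0.0, 1.53]
force: [0.0, 0.7, -0.0]
grip_width: 0.0298
finger_force: 39.7
dx -0.68 dy -0.17 dz 16.79 wz 0.022 | pos [ 0.391  -0.2432  0.1799] rpy [3.141 0.    1.531] t 13.32
```

View pics/w3.png

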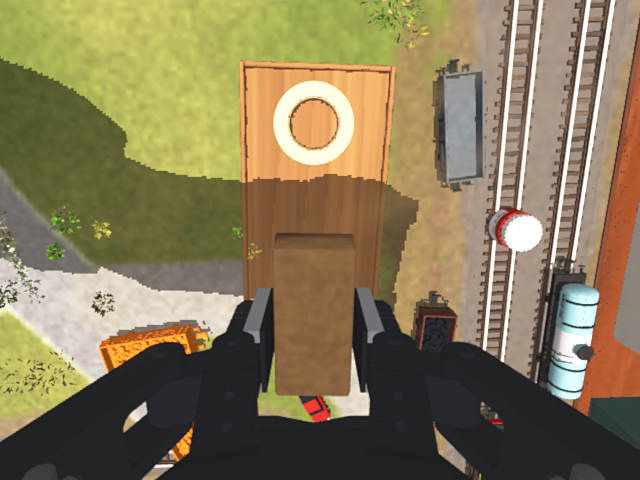

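The tape lies in the tray at (314,122), and the block is held straight at (314,315).

```bash
python3 -m handwheel '[{"dx":-0.7,"dy":-0.2,"dz":5,"wx":0,"wy":0,"wz":0.02,"claw":0},{"dx":0,"dy":0,"dz":5,"wx":0,"wy":0,"wz":0,"claw":0},{"dx":0,"dy":0,"dz":4.7,"wx":0,"wy":0,"wz":0,"claw":0},{"dx":0,"dy":0,"dz":2,"wx":0,"wy":0,"wz":0,"claw":0},{"dx":0,"dy":0,"dz":0,"wx":0,"wy":0,"wz":0,"claw":0},{"dx":0,"dy":0,"dz":0,"wx":0,"wy":0,"wz":0,"claw":60},{"dx":0,"dy":0,"dz":0,"wx":0,"wy":0,"wz":0,"claw":60},{"dx":0,"dy":0,"dz":-6,"wx":0,"wy":0,"wz":0,"claw":60}]' 40
python3 -m handwheel '[{"dx":0,"dy":0,"dz":-6,"wx":0,"wy":0,"wz":0,"claw":60},{"dx":0,"dy":0,"dz":-6,"wx":0,"wy":0,"wz":-0.06,"claw":60},{"dx":6,"dy":0,"dz":0,"wx":0,"wy":0,"wz":0,"claw":60},{"dx":6,"dy":0.5,"dz":0,"wx":0,"wy":0,"wz":0,"claw":60},{"dx":6,"dy":1.5,"dz":0,"wx":0,"wy":0,"wz":0,"claw":60},{"dx":6,"dy":1.5,"dz":0,"wx":0,"wy":0,"wz":0,"claw":60},{"dx":6,"dy":1.5,"dz":0,"wx":0,"wy":0,"wz":0,"claw":60},{"dx":6,"dy":1.5,"dz":0,"wx":0,"wy":0,"wz":0,"claw":60}]'
python3 -m handwheel '[{"dx":6,"dy":1.5,"dz":0,"wx":0,"wy":0,"wz":0,"claw":60},{"dx":3.8,"dy":0,"dz":0,"wx":0,"wy":0,"wz":0,"claw":60},{"dx":0,"dy":0,"dz":0,"wx":0,"wy":0,"wz":0,"claw":60},{"dx":0,"dy":0,"dz":0,"wx":0,"wy":0,"wz":0,"claw":60}]'
python3 - <<'E'
from h import *
f=optics.grab_frame('wrist')
for n,z in dict(track_rubber=.082).items():
    for d in optics.masks_of(n,'wrist')[:1]: print(n,round(float(d['p']),2),[int(v) for v in d['rect']],quad(f,d['region'],z))
f=optics.grab_frame('top')
for n in ('tape_roll','sanding_block'):
  for d in optics.masks_of(n,'top')[:2]: print(n,round(float(d['p']),2),[int(v) for v in d['rect']],quad(f,d['region'],.022))
go(.475,.2085,.070,0)
E
```

```text
clock: 14.32
position: [0.3868, -0.2496, 0.0709]
tool_rot: [-3.137, -0.003, 1.511]
force: [0.6, -1.7, 0.8]
grip_width: 0.0518
finger_force: 0.0
clock: 15.32
position: [0.4539, 0.1109, 0.1932]
tool_rot: [3.14, 0.0, 1.569]
force: [0.6, -0.6, -0.2]
grip_width: 0.0512
finger_force: 0.0
clock: 15.82
position: [0.4687, 0.2064, 0.1927]
tool_rot: [3.141, 0.001, 1.57]
force: [0.5, -1.0, 1.1]
grip_width: 0.0516
finger_force: 0.0
track_rubber 0.79 [300, 188, 42, 81] (array([474.5, 210.5]), 55.9, 26.1, -90.0)
tape_roll 0.8 [354, 251, 22, 23] (array([ 393.2, -167.5]), 58.7, 58.3, 1.0)
sanding_block 0.79 [381, 259, 24, 12] (array([ 387.3, -246.6]), 63.2, 34.8, 89.6)
dx 0.24 dy 0.61 dz 12.25 wz -0.002 | pos [0.4689 0.2062 0.1925] rpy [3.141 0.    1.568] t 16.07
```

```bash
python3 -m handwheel '[{"dx":0.35,"dy":0.6,"dz":5,"wx":0,"wy":0,"wz":0,"claw":60},{"dx":0,"dy":0,"dz":4.5,"wx":0,"wy":0,"wz":0,"claw":60},{"dx":0,"dy":0,"dz":2.7,"wx":0,"wy":0,"wz":0,"claw":60},{"dx":0,"dy":0,"dz":0,"wx":0,"wy":0,"wz":0,"claw":60},{"dx":0,"dy":0,"dz":0,"wx":0,"wy":0,"wz":0,"claw":0},{"dx":0,"dy":0,"dz":0,"wx":0,"wy":0,"wz":0,"claw":0},{"dx":0,"dy":0,"dz":0,"wx":0,"wy":0,"wz":0,"claw":0},{"dx":0,"dy":0,"dz":0,"wx":0,"wy":0,"wz":0,"claw":0}]' 40
python3 -m handwheel '[{"dx":0,"dy":0,"dz":-2,"wx":0,"wy":0,"wz":0,"claw":0},{"dx":0,"dy":0,"dz":-5,"wx":0,"wy":0,"wz":0,"claw":0},{"dx":0,"dy":0,"dz":-4,"wx":0,"wy":0,"wz":0,"claw":0},{"dx":-5.86,"dy":-1,"dz":0,"wx":0,"wy":0,"wz":0,"claw":0},{"dx":-5.86,"dy":-1,"dz":0,"wx":0,"wy":0,"wz":0,"claw":0},{"dx":-5.86,"dy":-1,"dz":0,"wx":0,"wy":0,"wz":0,"claw":0},{"dx":-5.86,"dy":-1,"dz":0,"wx":0,"wy":0,"wz":0,"claw":0},{"dx":-5.86,"dy":-1,"dz":0,"wx":0,"wy":0,"wz":0,"claw":0}]'
python3 -m handwheel '[{"dx":-5.86,"dy":-1,"dz":0,"wx":0,"wy":0,"wz":0,"claw":0},{"dx":-5.86,"dy":-1,"dz":0,"wx":0,"wy":0,"wz":0,"claw":0},{"dx":-5.86,"dy":-1,"dz":0,"wx":0,"wy":0,"wz":0.06,"claw":0},{"dx":-5.86,"dy":-1,"dz":0,"wx":0,"wy":0,"wz":0,"claw":0},{"dx":0,"dy":0,"dz":5,"wx":0,"wy":0,"wz":0,"claw":0},{"dx":0,"dy":0,"dz":5,"wx":0,"wy":0,"wz":0,"claw":0},{"dx":0,"dy":0,"dz":0,"wx":0,"wy":0,"wz":0,"claw":0},{"dx":0,"dy":0,"dz":0,"wx":0,"wy":0,"wz":0,"claw":0}]'
python3 - <<'E'
from h import *
go(.3847,-.320,.012,-3.5)
E
```

```text
clock: 17.08
position: [0.4754, 0.2107, 0.0718]
tool_rot: [3.14, -0.001, 1.569]
force: [-1.3, -0.6, 6.2]
grip_width: 0.0249
finger_force: 40.9
clock: 18.08
position: [0.4242, -0.0844, 0.1815]
tool_rot: [3.139, 0.001, 1.57]
force: [0.8, -0.3, -0.5]
grip_width: 0.0251
finger_force: 40.2
clock: 19.08
position: [0.3816, -0.3165, 0.0823]
tool_rot: [3.14, 0.001, 1.51]
force: [0.9, -0.0, 0.7]
grip_width: 0.0248
finger_force: 40.2
dx -0.33 dy 0.33 dz 7.03 wz 0.000 | pos [ 0.3816 -0.3165  0.0823] rpy [3.14e+00 1.00e-03 1.51e+00] t 19.07
```

```bash
python3 -m handwheel '[{"dx":-0.35,"dy":0.3,"dz":4,"wx":0,"wy":0,"wz":0,"claw":0},{"dx":0,"dy":0,"dz":2.9,"wx":0,"wy":0,"wz":0,"claw":0},{"dx":0,"dy":0,"dz":0,"wx":0,"wy":0,"wz":0,"claw":0},{"dx":0,"dy":0,"dz":0,"wx":0,"wy":0,"wz":0,"claw":50},{"dx":0,"dy":0,"dz":0,"wx":0,"wy":0,"wz":0,"claw":50},{"dx":0,"dy":0,"dz":-6,"wx":0,"wy":0,"wz":0,"claw":50},{"dx":0,"dy":0,"dz":-6,"wx":0,"wy":0,"wz":0,"claw":50},{"dx":0,"dy":0,"dz":-6,"wx":0,"wy":0,"wz":0,"claw":50}]' 40
python3 -m handwheel '[{"dx":6,"dy":0.5,"dz":0,"wx":0,"wy":0,"wz":0,"claw":0},{"dx":6,"dy":0.5,"dz":0,"wx":0,"wy":0,"wz":0,"claw":0},{"dx":6,"dy":0.5,"dz":0,"wx":0,"wy":0,"wz":0,"claw":0},{"dx":6,"dy":0.5,"dz":0,"wx":0,"wy":0,"wz":0,"claw":0},{"dx":6,"dy":0.5,"dz":0,"wx":0,"wy":0,"wz":0,"claw":0},{"dx":6,"dy":0.5,"dz":0,"wx":0,"wy":0,"wz":0,"claw":0},{"dx":6,"dy":0.5,"dz":0,"wx":0,"wy":0,"wz":0,"claw":0},{"dx":3,"dy":0,"dz":0,"wx":0,"wy":0,"wz":-0.13,"claw":0}]'
python3 -m handwheel '[{"dx":0,"dy":0,"dz":-4,"wx":0,"wy":0,"wz":0,"claw":0},{"dx":0,"dy":0,"dz":0,"wx":0,"wy":0,"wz":0,"claw":0},{"dx":0,"dy":0,"dz":0,"wx":0,"wy":0,"wz":0,"claw":0}]'
python3 - <<'E'
from h import *
f=optics.grab_frame('wrist'); cv2.imwrite('pics/w4.png',f['frame'])
for d in optics.masks_of('lid','wrist')[:1]: print('lid',round(float(d['p']),2),[int(v) for v in d['rect']],quad(f,d['region'],.064))
p,r,s=pose(); print('cam-tcp',(-np.array(f['R']).T@f['t']-p).round(3))
f=optics.grab_frame('top')
for n in ('tape_roll','sanding_block','track_rubber'):
  for d in optics.masks_of(n,'top')[:2]: print(n,round(float(d['p']),2),[int(v) for v in d['rect']],quad(f,d['region'],.022))
for d in optics.masks_of('conifer_a','top')[:3]: print(round(float(d['p']),2),d['rect'],quad(f,d['region'],.07))
go(.6055,.3053,.2,4)
E
```

```text
clock: 20.08
position: [0.3832, -0.3196, 0.1941]
tool_rot: [3.141, 0.0, 1.51]
force: [-0.5, -0.6, 0.3]
grip_width: 0.0426
finger_force: 0.0
clock: 21.08
position: [0.4458, 0.1306, 0.1923]
tool_rot: [3.14, -0.001, 1.645]
force: [-0.2, -1.2, 0.2]
grip_width: -0.0002
finger_force: 0.0
clock: 21.45
position: [0.4457, 0.1268, 0.2315]
tool_rot: [3.141, 0.001, 1.639]
force: [0.7, -0.7, -0.1]
grip_width: -0.0
finger_force: 0.0
lid 0.96 [293, 2, 300, 324] (array([535.1, 161.2]), 258.0, 213.8, -86.0)
cam-tcp [-0.004  0.069  0.141]
tape_roll 0.64 [352, 250, 23, 26] (array([ 391.9, -167.5]), 58.8, 57.7, -44.3)
sanding_block 0.61 [410, 183, 48, 12] (array([ 604.5, -353. ]), 121.7, 33.8, -89.1)
sanding_block 0.59 [382, 259, 22, 17] (array([ 386.4, -247.4]), 63.1, 32.8, 85.7)
track_rubber 0.59 [411, 263, 23, 10] (array([ 382.4, -318.7]), 55.7, 26.5, -89.0)
0.67 [117.8, 176.4, 30.0, 27.0] (array([568.3, 451.3]), 98.5, 44.1, 47.1)
dx 16.66 dy 17.17 dz 3.10 wz -0.001 | pos [0.4457 0.1272 0.231 ] rpy [-3.141 -0.     1.64 ] t 21.8
```

View pics/w4.png

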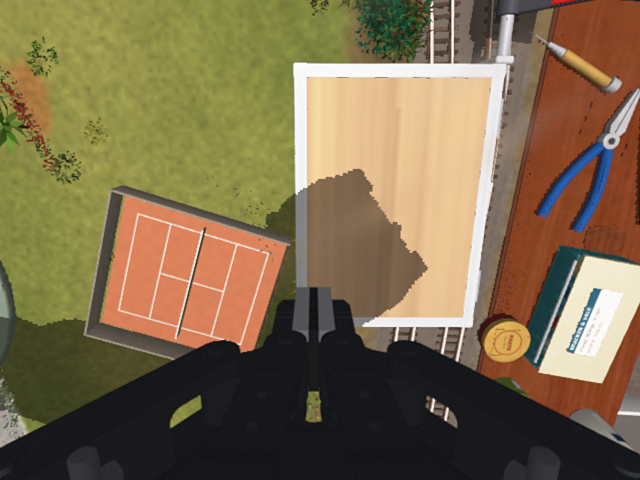

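The lid is clear, with its outline at (295,63), (507,63), (472,326) and (297,327). The paddle axle is at (507,35) and a conifer at (390,25).

```bash
python3 - <<'E'
from h import *
f=optics.grab_frame('wrist')
P=[ray(f,u,v,.064)[:2].round(4) for u,v in [(295,63),(507,62),(472,327),(297,327)]]
print(P,np.mean(P,0))
d=lambda a,b:(np.degrees(np.arctan2(*(b-a)[::-1])).round(1),np.linalg.norm(b-a).round(4))
print(d(P[0],P[1]),d(P[3],P[2]),d(P[3],P[0]),d(P[2],P[1]))
t=optics.grab_frame('top')
cv2.imwrite('pics/c2.png',cv2.resize(t['frame'][140:260,90:250],(800,600),interpolation=cv2.INTER_CUBIC))
for m in optics.masks_of('conifer_a','top')[:3]: print(m['p'],m['rect'])
for z in (0,.05,.1,.14,.18): print(z,ray(t,145,201,z)[:2].round(3),ray(t,122,180,z)[:2].round(3),ray(t,155,230,z)[:2].round(3))
E
```

```text
[array([0.4242, 0.2421]), array([0.5798, 0.2537]), array([0.5941, 0.037 ]), array([0.4384, 0.0258])] [0.509125 0.13965 ]
(np.float64(4.3), np.float64(0.156)) (np.float64(4.1), np.float64(0.1561)) (np.float64(93.8), np.float64(0.2168)) (np.float64(93.8), np.float64(0.2172))
0.6 [118.0, 176.6, 33.4, 26.4]
0.59 [147.3, 219.9, 20.4, 26.8]
0.47 [409.8, 260.6, 25.6, 14.6]
0 [0.559 0.437] [0.618 0.506] [0.477 0.403]
0.05 [0.545 0.42 ] [0.603 0.487] [0.467 0.387]
0.1 [0.532 0.403] [0.587 0.467] [0.457 0.371]
0.14 [0.522 0.389] [0.575 0.452] [0.449 0.359]
0.18 [0.511 0.376] [0.563 0.436] [0.44  0.346]
```

View pics/c2.png

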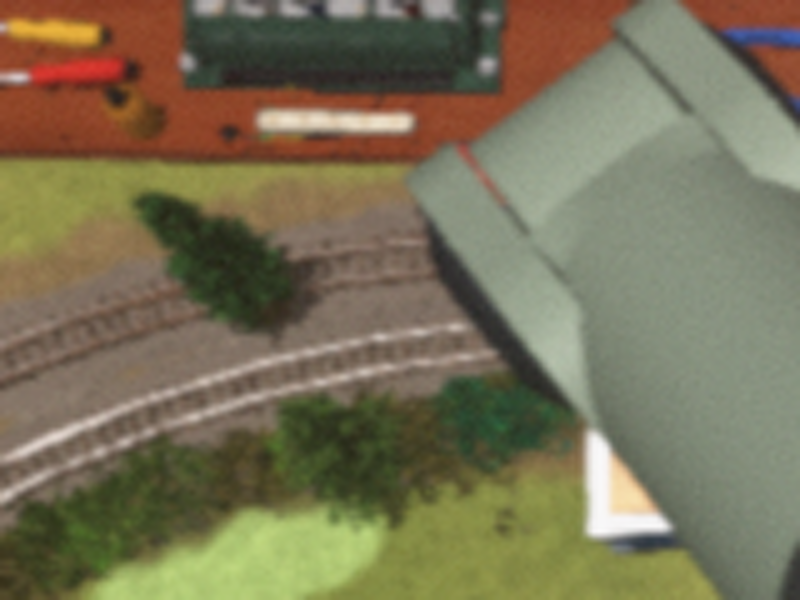

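The conifer stands at about (0.57, 0.44), which is clear of the paddle press. I'll move above the paddle with the claw shut.

```bash
python3 -m handwheel '[{"dx":4.26,"dy":4.17,"dz":0,"wx":0,"wy":0,"wz":0,"claw":0},{"dx":4.26,"dy":4.17,"dz":0,"wx":0,"wy":0,"wz":0,"claw":0},{"dx":4.26,"dy":4.17,"dz":0,"wx":0,"wy":0,"wz":0,"claw":0},{"dx":4.26,"dy":4.17,"dz":0,"wx":0,"wy":0,"wz":0,"claw":0},{"dx":0,"dy":0,"dz":5,"wx":0,"wy":0,"wz":0,"claw":0},{"dx":0,"dy":0,"dz":5,"wx":0,"wy":0,"wz":0,"claw":0},{"dx":0,"dy":0,"dz":0,"wx":0,"wy":0,"wz":0,"claw":0}]' 60
python3 - <<'E'
from h import *
f=optics.grab_frame('wrist'); cv2.imwrite('pics/w5.png',f['frame'])
go(.6004,.3084,.11,4)
C=np.array([.509,.1397,0]);a=np.radians(4);x=np.array([np.cos(a),np.sin(a),0]);y=np.array([-x[1],x[0],0])
print('pad proj',proj(f,C+.110*x+.160*y+[0,0,.094]),'axis',proj(f,C+.078*x+.160*y+[0,0,.058]))
E
```

```text
clock: 22.82
position: [0.5988, 0.3078, 0.1281]
tool_rot: [-3.136, 0.002, 1.64]
force: [-0.2, -0.2, 1.5]
grip_width: 0.0001
finger_force: 0.0
dx -0.03 dy 0.03 dz 2.10 wz -0.001 | pos [0.6    0.3087 0.131 ] rpy [-3.14e+00  1.00e-03  1.64e+00] t 22.88
pad proj [330.46370842 279.62554295] axis [272.95664357 255.81888906]
```

View pics/w5.png

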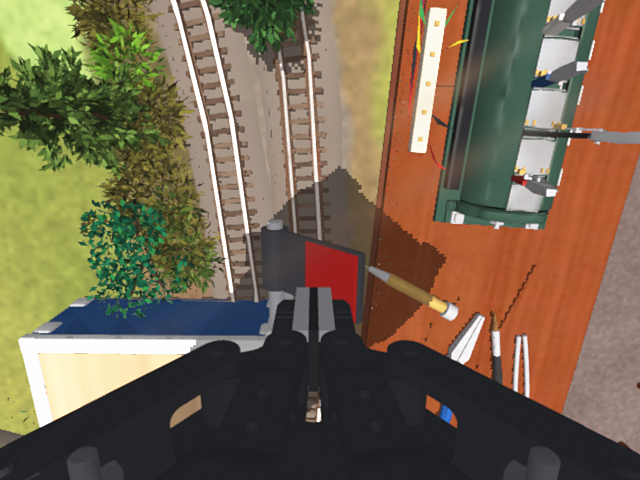

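The wrist view shows the red pad centred at about (335,278), as predicted. Now I'll press.

```bash
python3 -m handwheel '[{"dx":0.2,"dy":0,"dz":2,"wx":0,"wy":0,"wz":0,"claw":0},{"dx":0,"dy":0,"dz":1,"wx":0,"wy":0,"wz":0,"claw":0},{"dx":0,"dy":0,"dz":0.7,"wx":0,"wy":0,"wz":0,"claw":0},{"dx":0,"dy":0,"dz":0.7,"wx":0,"wy":0,"wz":0,"claw":0},{"dx":0,"dy":0.1,"dz":0.7,"wx":0,"wy":0,"wz":0,"claw":0},{"dx":0,"dy":0.2,"dz":0.7,"wx":0,"wy":0,"wz":0,"claw":0}]' 60
python3 -m handwheel '[{"dx":0,"dy":0.3,"dz":0.6,"wx":0,"wy":0,"wz":0,"claw":0},{"dx":0,"dy":0.3,"dz":0.6,"wx":0,"wy":0,"wz":0,"claw":0},{"dx":0,"dy":0,"dz":0,"wx":0,"wy":0,"wz":0,"claw":0}]'
python3 - <<'E'
from h import *
go(.6004,.3084,.06,4); print(monitor.observe()['force'])
f=optics.grab_frame('top'); cv2.imwrite('pics/c3.png',cv2.resize(f['frame'][130:280,130:330],(800,600),interpolation=cv2.INTER_CUBIC))
E
```

```text
clock: 23.62
position: [0.6045, 0.3117, 0.0746]
tool_rot: [3.139, -0.001, 1.64]
force: [4.5, 0.4, 10.5]
grip_width: -0.0003
finger_force: 4.5
clock: 24.0
position: [0.6093, 0.3117, 0.0613]
tool_rot: [3.142, -0.0, 1.64]
force: [0.5, -0.2, 0.3]
grip_width: 0.0002
finger_force: 0.0
dx -0.26 dy -0.91 dz 0.13 wz -0.001 | pos [0.6093 0.3117 0.0613] rpy [ 3.142 -0.     1.64 ] t 24.0
[ 0.48608359 -0.22591241  0.25949878]
```

View pics/c3.png

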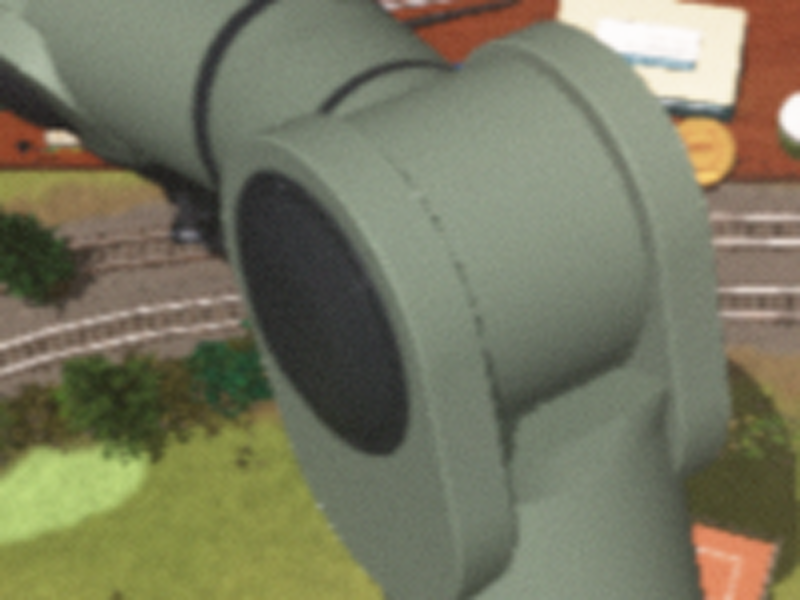

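The arm hides the lid from the top camera. I'll carry on pressing and check with the scene camera.

```bash
python3 -m handwheel '[{"dx":0,"dy":0.2,"dz":0.6,"wx":0,"wy":0,"wz":0,"claw":0},{"dx":0,"dy":0.2,"dz":0.6,"wx":0,"wy":0,"wz":0,"claw":0},{"dx":0,"dy":0.2,"dz":0.6,"wx":0,"wy":0,"wz":0,"claw":0},{"dx":0,"dy":0.2,"dz":0.5,"wx":0,"wy":0,"wz":0,"claw":0},{"dx":0,"dy":0.2,"dz":0.5,"wx":0,"wy":0,"wz":0,"claw":0},{"dx":0,"dy":0,"dz":0,"wx":0,"wy":0,"wz":0,"claw":0}]' 60
python3 -m handwheel '[{"dx":0,"dy":0,"dz":0.3,"wx":0,"wy":0,"wz":0,"claw":0},{"dx":0,"dy":0,"dz":0.3,"wx":0,"wy":0,"wz":0,"claw":0},{"dx":0,"dy":0,"dz":0,"wx":0,"wy":0,"wz":0,"claw":0}]'
python3 - <<'E'
from h import *
go(.6004,.3084,.06,4); print(monitor.observe()['force'])
f=optics.grab_frame('scene'); cv2.imwrite('pics/s2.png',cv2.resize(f['frame'][180:360,120:360],(800,600),interpolation=cv2.INTER_CUBIC))
E
```

```text
clock: 24.8
position: [0.6198, 0.3122, 0.0334]
tool_rot: [3.141, -0.0, 1.64]
force: [1.6, 1.3, 1.0]
grip_width: 0.0001
finger_force: 0.7
clock: 25.18
position: [0.6192, 0.3121, 0.0271]
tool_rot: [-3.141, 0.0, 1.64]
force: [0.9, -0.8, 2.2]
grip_width: -0.0
finger_force: 0.9
dx -0.24 dy -1.90 dz -3.29 wz -0.001 | pos [0.6192 0.3121 0.0271] rpy [-3.141  0.     1.64 ] t 25.18
[ 0.89446212 -0.80291674  2.18157316]
```

View pics/s2.png

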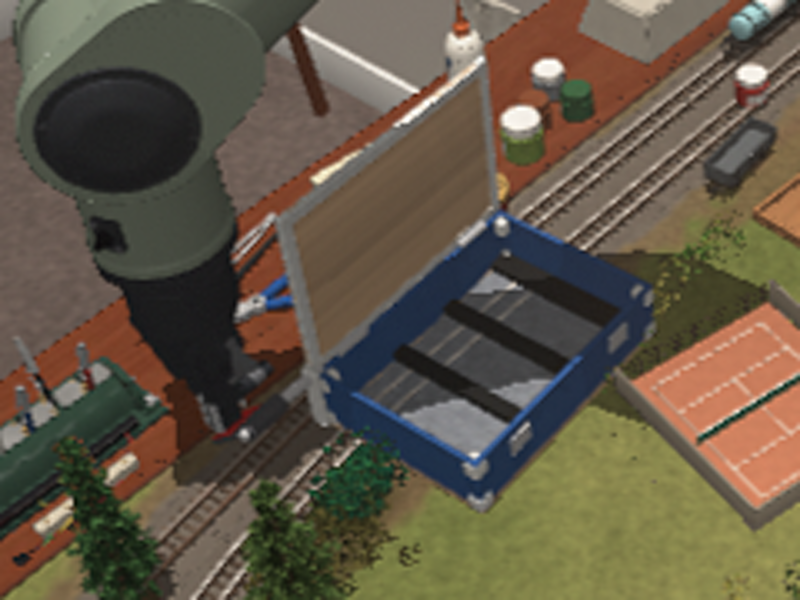

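The lid is nearly upright and the paddle points down under the claw. I'll press on until the hard stop pushes back.

```bash
python3 -m handwheel '[{"dx":0,"dy":0,"dz":0.3,"wx":0,"wy":0,"wz":0,"claw":0},{"dx":0,"dy":0,"dz":0.3,"wx":0,"wy":0,"wz":0,"claw":0}]' 60
python3 -m handwheel '[{"dx":0,"dy":0,"dz":0.2,"wx":0,"wy":0,"wz":0,"claw":0},{"dx":0,"dy":0,"dz":0,"wx":0,"wy":0,"wz":0,"claw":0}]'
python3 -m handwheel '[{"dx":0,"dy":0,"dz":0.2,"wx":0,"wy":0,"wz":0,"claw":0},{"dx":0,"dy":0,"dz":0,"wx":0,"wy":0,"wz":0,"claw":0}]'
```

```text
clock: 25.48
position: [0.6194, 0.3121, 0.0212]
tool_rot: [3.141, 0.0, 1.64]
force: [0.6, 0.2, 4.5]
grip_width: -0.0
finger_force: 1.5
clock: 25.72
position: [0.6192, 0.312, 0.019]
tool_rot: [-3.141, 0.0, 1.64]
force: [1.2, -0.2, 1.7]
grip_width: 0.0001
finger_force: 0.5
clock: 25.98
position: [0.6195, 0.3121, 0.0174]
tool_rot: [3.141, -0.0, 1.64]
force: [1.4, -0.7, 3.8]
grip_width: 0.0001
finger_force: 1.7
```

```bash
python3 -m handwheel '[{"dx":0,"dy":0,"dz":0.2,"wx":0,"wy":0,"wz":0,"claw":0},{"dx":0,"dy":0,"dz":0,"wx":0,"wy":0,"wz":0,"claw":0}]'
python3 -m handwheel '[{"dx":0,"dy":0,"dz":0.2,"wx":0,"wy":0,"wz":0,"claw":0},{"dx":0,"dy":0,"dz":0,"wx":0,"wy":0,"wz":0,"claw":0}]'
python3 -m handwheel '[{"dx":0,"dy":0,"dz":0.2,"wx":0,"wy":0,"wz":0,"claw":0},{"dx":0,"dy":0,"dz":0,"wx":0,"wy":0,"wz":0,"claw":0}]'
```

```text
clock: 26.22
position: [0.6203, 0.3124, 0.0161]
tool_rot: [3.14, -0.001, 1.639]
force: [3.2, 0.2, 9.3]
grip_width: -0.0002
finger_force: 4.3
clock: 26.48
position: [0.6211, 0.3126, 0.0147]
tool_rot: [3.138, -0.001, 1.639]
force: [4.9, 0.3, 14.4]
grip_width: -0.0
finger_force: 6.7
clock: 26.72
position: [0.6218, 0.3129, 0.0135]
tool_rot: [3.136, -0.002, 1.639]
force: [8.0, -0.7, 20.3]
grip_width: -0.0001
finger_force: 9.4
```

The force climbed to 20 N with almost no travel, so the lid is on its stop. Next I'll back off and go to the open wagon.

```bash
python3 -m handwheel '[{"dx":0,"dy":0,"dz":-6,"wx":0,"wy":0,"wz":0,"claw":0},{"dx":0,"dy":0,"dz":-6,"wx":0,"wy":0,"wz":0,"claw":0},{"dx":0,"dy":0,"dz":-6,"wx":0,"wy":0,"wz":0,"claw":0},{"dx":0,"dy":0,"dz":-6,"wx":0,"wy":0,"wz":0,"claw":0},{"dx":0,"dy":-5,"dz":0,"wx":0,"wy":0,"wz":0,"claw":0},{"dx":0,"dy":-5,"dz":0,"wx":0,"wy":0,"wz":0,"claw":0},{"dx":0,"dy":-5,"dz":0,"wx":0,"wy":0,"wz":0,"claw":0},{"dx":-6,"dy":0,"dz":0,"wx":0,"wy":0,"wz":0,"claw":50}]' 40
python3 -m handwheel '[{"dx":-6,"dy":0,"dz":0,"wx":0,"wy":0,"wz":0,"claw":60},{"dx":-6,"dy":0,"dz":0,"wx":0,"wy":0,"wz":0,"claw":60},{"dx":-6,"dy":0,"dz":0,"wx":0,"wy":0,"wz":0,"claw":60},{"dx":-6,"dy":0,"dz":0,"wx":0,"wy":0,"wz":0,"claw":60},{"dx":-6,"dy":0,"dz":0,"wx":0,"wy":0,"wz":0,"claw":60},{"dx":-6,"dy":1.5,"dz":0,"wx":0,"wy":0,"wz":0,"claw":60},{"dx":-6,"dy":1.5,"dz":2,"wx":0,"wy":0,"wz":0,"claw":60},{"dx":0,"dy":0,"dz":2,"wx":0,"wy":0,"wz":0.05,"claw":60}]'
python3 -m handwheel '[{"dx":0,"dy":0,"dz":0,"wx":0,"wy":0,"wz":0,"claw":60},{"dx":0,"dy":0,"dz":0,"wx":0,"wy":0,"wz":0,"claw":60}]'
python3 - <<'E'
from h import *
f=optics.grab_frame('wrist'); cv2.imwrite('pics/w6.png',f['frame'])
for n,z in dict(open_wagon=.03).items():
    for d in optics.masks_of(n,'wrist')[:2]: print(n,round(float(d['p']),2),[int(v) for v in d['rect']],quad(f,d['region'],z))
go(.504,-.175,.012,0); print(monitor.observe()['qpos'].round(2))
f=optics.grab_frame('scene'); cv2.imwrite('pics/s3.png',cv2.resize(f['frame'][180:360,160:400],(800,600),interpolation=cv2.INTER_CUBIC))
for d in optics.masks_of('lid','scene')[:1]:
  v,u=np.nonzero(d['region']); print(d['p'],d['rect'])
C=np.array([.509,.1397,0]);a=np.radians(4);x=np.array([np.cos(a),np.sin(a),0]);y=np.array([-x[1],x[0],0])
for th in (1.5,1.58,1.66):
  q=C+.078*x+[0,0,.058]; e=-.156*np.cos(th)*x+np.array([0,0,.156*np.sin(th)])
  print(th,[proj(f,q+e+s*.109*y).round(1).tolist() for s in (1,-1)])
E
```

```text
clock: 27.72
position: [0.47, 0.2449, 0.2516]
tool_rot: [-3.141, -0.001, 1.648]
force: [3.6, -0.9, 0.3]
grip_width: 0.0169
finger_force: 0.0
clock: 28.72
position: [0.5318, -0.1773, 0.2106]
tool_rot: [-3.141, 0.001, 1.583]
force: [0.6, 0.7, 0.2]
grip_width: 0.051
finger_force: 0.0
clock: 28.98
position: [0.5321, -0.1719, 0.2128]
tool_rot: [3.141, -0.0, 1.592]
force: [-0.1, 0.3, -0.2]
grip_width: 0.0512
finger_force: 0.0
open_wagon 0.75 [265, 158, 34, 106] (array([ 506.1, -173.6]), 91.6, 30.0, -85.3)
dx -0.22 dy -2.83 dz 20.10 wz 0.021 | pos [ 0.5322 -0.1722  0.213 ] rpy [3.141 0.    1.592] t 29.07
[ 0.65  0.5  -0.61  1.77  0.33  0.98 -0.07]
0.95 [185.1, 194.7, 80.8, 120.6]
1.5 [[204.8, 247.4], [266.6, 197.9]]
1.58 [[200.8, 245.2], [262.7, 196.1]]
1.66 [[197.0, 243.3], [259.0, 194.6]]
```

View pics/s3.png

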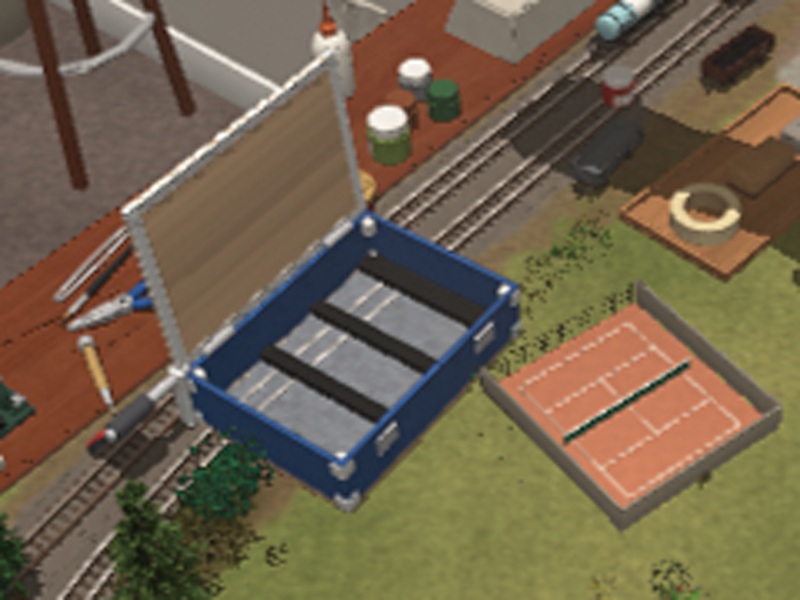

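The lid's free-edge corners at (198,243) and (260,196) match the 1.66 rad prediction, so it is fully open. Tape and block lie in the tray. Now I'll grip the open wagon.

```bash
python3 -m handwheel '[{"dx":-0.2,"dy":-2.7,"dz":0,"wx":0,"wy":0,"wz":-0.03,"claw":65},{"dx":0,"dy":0,"dz":6,"wx":0,"wy":0,"wz":0,"claw":65},{"dx":0,"dy":0,"dz":6,"wx":0,"wy":0,"wz":0,"claw":65},{"dx":0,"dy":0,"dz":5,"wx":0,"wy":0,"wz":0,"claw":65},{"dx":0,"dy":0,"dz":2.9,"wx":0,"wy":0,"wz":0,"claw":65},{"dx":0,"dy":0,"dz":0,"wx":0,"wy":0,"wz":0,"claw":65},{"dx":0,"dy":0,"dz":0,"wx":0,"wy":0,"wz":0,"claw":0},{"dx":0,"dy":0,"dz":0,"wx":0,"wy":0,"wz":0,"claw":0}]' 30
python3 -m handwheel '[{"dx":0,"dy":0,"dz":0,"wx":0,"wy":0,"wz":0,"claw":0},{"dx":0,"dy":0,"dz":0,"wx":0,"wy":0,"wz":0,"claw":0},{"dx":0,"dy":0,"dz":-2,"wx":0,"wy":0,"wz":0,"claw":0},{"dx":0,"dy":0,"dz":-6,"wx":0,"wy":0,"wz":0,"claw":0},{"dx":0,"dy":0,"dz":-6,"wx":0,"wy":0,"wz":0,"claw":0},{"dx":0,"dy":0,"dz":-6,"wx":0,"wy":0,"wz":0,"claw":0},{"dx":0,"dy":0,"dz":0,"wx":0,"wy":0,"wz":0,"claw":0}]'
python3 - <<'E'
from h import *
f=optics.grab_frame('wrist'); p,r,s=pose()
for d in optics.masks_of('open_wagon','wrist')[:2]: print(round(float(d['p']),2),[int(v) for v in d['rect']],quad(f,d['region'],p[2]-.012+.03))
go(.509,.1397,.2,94)
E
```

```text
clock: 30.18
position: [0.5059, -0.1756, 0.0147]
tool_rot: [3.139, 0.001, 1.62]
force: [-0.9, 0.3, 4.8]
grip_width: 0.0286
finger_force: 32.1
clock: 31.05
position: [0.5068, -0.1759, 0.2181]
tool_rot: [3.135, 0.004, 1.619]
force: [0.1, 0.5, -0.1]
grip_width: 0.0286
finger_force: 31.6
0.57 [269, 189, 83, 227] (array([ 506.7, -170.2]), 89.3, 29.7, -86.2)
dx 31.48 dy 1.94 dz 1.40 wz 1.549 | pos [ 0.5049 -0.1757  0.214 ] rpy [3.140e+00 1.000e-03 1.619e+00] t 31.15
```

```bash
python3 -m handwheel '[{"dx":5.1,"dy":0.4,"dz":0,"wx":0,"wy":0,"wz":0,"claw":0},{"dx":5.1,"dy":0.4,"dz":0,"wx":0,"wy":0,"wz":0,"claw":0},{"dx":5.1,"dy":0.4,"dz":0,"wx":0,"wy":0,"wz":0,"claw":0},{"dx":5.1,"dy":0.4,"dz":0,"wx":0,"wy":0,"wz":0,"claw":0},{"dx":5.1,"dy":0.4,"dz":0,"wx":0,"wy":0,"wz":0,"claw":0},{"dx":0,"dy":0,"dz":0,"wx":0,"wy":0,"wz":-0.18,"claw":0},{"dx":0,"dy":0,"dz":0,"wx":0,"wy":0,"wz":-0.18,"claw":0},{"dx":0,"dy":0,"dz":0,"wx":0,"wy":0,"wz":-0.18,"claw":0}]'
python3 -m handwheel '[{"dx":0,"dy":0,"dz":0,"wx":0,"wy":0,"wz":-0.18,"claw":0},{"dx":0,"dy":0,"dz":0,"wx":0,"wy":0,"wz":-0.18,"claw":0},{"dx":0,"dy":0,"dz":0,"wx":0,"wy":0,"wz":-0.18,"claw":0},{"dx":0,"dy":0,"dz":0,"wx":0,"wy":0,"wz":-0.18,"claw":0},{"dx":0,"dy":0,"dz":0,"wx":0,"wy":0,"wz":-0.18,"claw":0},{"dx":0,"dy":0,"dz":0,"wx":0,"wy":0,"wz":-0.15,"claw":0},{"dx":0,"dy":0,"dz":0,"wx":0,"wy":0,"wz":0,"claw":0},{"dx":0,"dy":0,"dz":0,"wx":0,"wy":0,"wz":0,"claw":0}]'
python3 - <<'E'
from h import *
go(.5132,.0798,.024,94);print(monitor.observe()['qpos'].round(2))
f=optics.grab_frame('wrist'); p,r,s=pose()
for d in optics.masks_of('open_wagon','wrist')[:2]: print(round(float(d['p']),2),[int(v) for v in d['rect']],quad(f,d['region'],p[2]-.0147+.03))
E
```

```text
clock: 32.15
position: [0.5118, 0.0805, 0.212]
tool_rot: [-3.14, -0.001, 2.166]
force: [0.1, 0.5, -0.1]
grip_width: 0.0284
finger_force: 31.6
clock: 33.15
position: [0.5122, 0.0803, 0.2126]
tool_rot: [3.141, -0.001, -3.077]
force: [-0.4, 0.4, -0.4]
grip_width: 0.0284
finger_force: 31.6
dx -0.10 dy -0.06 dz 18.86 wz -0.005 | pos [0.5122 0.0803 0.2126] rpy [ 3.141e+00 -1.000e-03 -3.077e+00] t 33.15
[ 0.5   0.58 -1.07  1.86  0.58  1.06  0.83]
0.96 [267, 189, 85, 226] (array([506.4,  79.3]), 89.2, 29.3, 5.0)
```

```bash
python3 -m handwheel '[{"dx":-0.1,"dy":-0.1,"dz":6,"wx":0,"wy":0,"wz":0,"claw":0},{"dx":0,"dy":0,"dz":6,"wx":0,"wy":0,"wz":0,"claw":0},{"dx":0,"dy":0,"dz":4,"wx":0,"wy":0,"wz":0,"claw":0},{"dx":0,"dy":0,"dz":2,"wx":0,"wy":0,"wz":0,"claw":0},{"dx":0,"dy":0,"dz":0.8,"wx":0,"wy":0,"wz":0,"claw":0},{"dx":0,"dy":0,"dz":0,"wx":0,"wy":0,"wz":0,"claw":0},{"dx":0,"dy":0,"dz":0,"wx":0,"wy":0,"wz":0,"claw":0}]'
python3 -m handwheel '[{"dx":0,"dy":0,"dz":0,"wx":0,"wy":0,"wz":0,"claw":46},{"dx":0,"dy":0,"dz":0,"wx":0,"wy":0,"wz":0,"claw":46},{"dx":0,"dy":0,"dz":0,"wx":0,"wy":0,"wz":0,"claw":46},{"dx":0,"dy":0,"dz":-4,"wx":0,"wy":0,"wz":0,"claw":46},{"dx":0,"dy":0,"dz":-6,"wx":0,"wy":0,"wz":0,"claw":46},{"dx":0,"dy":0,"dz":-6,"wx":0,"wy":0,"wz":0,"claw":46},{"dx":0,"dy":0,"dz":-6,"wx":0,"wy":0,"wz":0,"claw":46},{"dx":0,"dy":0,"dz":0,"wx":0,"wy":0,"wz":0,"claw":46}]'
python3 - <<'E'
from h import *
f=optics.grab_frame('wrist'); p,r,s=pose()
for d in optics.masks_of('open_wagon','wrist')[:2]: print(round(float(d['p']),2),[int(v) for v in d['rect']],quad(f,d['region'],.038))
go(.4875,-.362,.22,-5)
f=optics.grab_frame('top')
for d in optics.masks_of('coal_wagon','top')[:3]: print(round(float(d['p']),2),[int(v) for v in d['rect']],quad(f,d['region'],.03))
E
```

```text
clock: 34.12
position: [0.5141, 0.0795, 0.026]
tool_rot: [-3.142, 0.001, -3.074]
force: [0.2, 0.7, 0.2]
grip_width: 0.0286
finger_force: 31.6
clock: 35.12
position: [0.5149, 0.0801, 0.2488]
tool_rot: [-3.141, 0.006, -3.074]
force: [0.2, 0.3, -1.1]
grip_width: 0.0397
finger_force: 0.0
0.64 [296, 149, 31, 101] (array([512.4,  79.1]), 93.1, 29.4, 5.9)
dx 5.58 dy -43.83 dz 2.52 wz -1.416 | pos [0.5135 0.079  0.2452] rpy [-3.141e+00  1.000e-03 -3.074e+00] t 35.23
0.81 [483, 240, 35, 20] (array([ 431.5, -518.9]), 90.6, 28.1, -64.8)
0.67 [489, 304, 7, 14] (array([ 272.7, -492. ]), 26.1, 17.9, -2.5)
0.57 [422, 224, 35, 9] (array([ 489. , -364.7]), 82.9, 30.3, 81.7)
```

```bash
python3 -m handwheel '[{"dx":0.7,"dy":-5.5,"dz":0,"wx":0,"wy":0,"wz":0,"claw":65},{"dx":0.7,"dy":-5.5,"dz":0,"wx":0,"wy":0,"wz":0,"claw":65},{"dx":0.7,"dy":-5.5,"dz":0,"wx":0,"wy":0,"wz":0,"claw":65},{"dx":0.7,"dy":-5.5,"dz":0,"wx":0,"wy":0,"wz":0,"claw":65},{"dx":0.7,"dy":-5.5,"dz":0,"wx":0,"wy":0,"wz":0,"claw":65},{"dx":0.7,"dy":-5.5,"dz":0,"wx":0,"wy":0,"wz":0,"claw":65},{"dx":0.7,"dy":-5.5,"dz":0,"wx":0,"wy":0,"wz":0,"claw":65},{"dx":0.7,"dy":-5.5,"dz":2,"wx":0,"wy":0,"wz":0,"claw":65}]'
python3 -m handwheel '[{"dx":0,"dy":0,"dz":0,"wx":0,"wy":0,"wz":0.18,"claw":65},{"dx":0,"dy":0,"dz":0,"wx":0,"wy":0,"wz":0.18,"claw":65},{"dx":0,"dy":0,"dz":0,"wx":0,"wy":0,"wz":0.18,"claw":65},{"dx":0,"dy":0,"dz":0,"wx":0,"wy":0,"wz":0.18,"claw":65},{"dx":0,"dy":0,"dz":0,"wx":0,"wy":0,"wz":0.18,"claw":65},{"dx":0,"dy":0,"dz":0,"wx":0,"wy":0,"wz":0.18,"claw":65},{"dx":0,"dy":0,"dz":0,"wx":0,"wy":0,"wz":0.18,"claw":65},{"dx":0,"dy":0,"dz":0,"wx":0,"wy":0,"wz":0.18,"claw":65}]'
python3 -m handwheel '[{"dx":0,"dy":0,"dz":0,"wx":0,"wy":0,"wz":0.18,"claw":65},{"dx":0,"dy":0,"dz":0,"wx":0,"wy":0,"wz":0.11,"claw":65},{"dx":0,"dy":0,"dz":0,"wx":0,"wy":0,"wz":0,"claw":65},{"dx":0,"dy":0,"dz":0,"wx":0,"wy":0,"wz":0,"claw":65}]'
python3 - <<'E'
from h import *
f=optics.grab_frame('wrist'); p,r,s=pose()
for d in optics.masks_of('coal_wagon','wrist')[:3]: print(round(float(d['p']),2),[int(v) for v in d['rect']],quad(f,d['region'],.03),f['frame'][d['region']].mean(0).round())
for d in optics.masks_of('tanker_aqua','wrist')[:1]: print('tank',round(float(d['p']),2),[int(v) for v in d['rect']],quad(f,d['region'],.035))
go(.488,-.364,.012,-6)
E
```

```text
clock: 36.33
position: [0.4875, -0.3652, 0.2244]
tool_rot: [-3.142, 0.0, -3.073]
force: [1.2, -0.5, -0.6]
grip_width: 0.0554
finger_force: 0.0
clock: 37.33
position: [0.4872, -0.3629, 0.2235]
tool_rot: [-3.14, -0.002, 1.764]
force: [0.3, 0.4, -0.3]
grip_width: 0.0559
finger_force: 0.0
clock: 37.83
position: [0.4875, -0.3631, 0.2244]
tool_rot: [-3.141, -0.001, 1.483]
force: [-0.0, -0.0, 0.3]
grip_width: 0.0557
finger_force: 0.0
0.95 [247, 326, 63, 82] (array([ 437. , -519.9]), 96.1, 36.5, -65.3) [ 36. 119. 211.]
0.93 [301, 156, 34, 105] (array([ 492.6, -364.6]), 93.3, 30.2, 85.0) [31. 33. 43.]
0.72 [65, 286, 76, 73] (array([ 273.2, -461.1]), 90.4, 46.0, -69.5) [ 34. 107. 192.]
tank 0.6 [425, 110, 38, 144] (array([ 602.2, -353.1]), 125.6, 33.4, -89.7)
dx -0.06 dy 0.05 dz 21.28 wz 0.015 | pos [ 0.4875 -0.3633  0.2248] rpy [-3.141 -0.     1.481] t 37.98
```

```bash
python3 -m handwheel '[{"dx":-0.1,"dy":0.45,"dz":5,"wx":0,"wy":0,"wz":0,"claw":65},{"dx":0,"dy":0,"dz":6,"wx":0,"wy":0,"wz":0,"claw":65},{"dx":0,"dy":0,"dz":6,"wx":0,"wy":0,"wz":0,"claw":65},{"dx":0,"dy":0,"dz":4.1,"wx":0,"wy":0,"wz":0,"claw":65},{"dx":0,"dy":0,"dz":0,"wx":0,"wy":0,"wz":0,"claw":65},{"dx":0,"dy":0,"dz":0,"wx":0,"wy":0,"wz":0,"claw":0},{"dx":0,"dy":0,"dz":0,"wx":0,"wy":0,"wz":0,"claw":0},{"dx":0,"dy":0,"dz":0,"wx":0,"wy":0,"wz":0,"claw":0}]' 30
python3 -m handwheel '[{"dx":0,"dy":0,"dz":0,"wx":0,"wy":0,"wz":0,"claw":0},{"dx":0,"dy":0,"dz":-2,"wx":0,"wy":0,"wz":0,"claw":0},{"dx":0,"dy":0,"dz":-6,"wx":0,"wy":0,"wz":0,"claw":0},{"dx":0,"dy":0,"dz":-6,"wx":0,"wy":0,"wz":0,"claw":0},{"dx":0,"dy":0,"dz":-6,"wx":0,"wy":0,"wz":0,"claw":0},{"dx":0,"dy":0,"dz":0,"wx":0,"wy":0,"wz":0,"claw":0}]'
python3 - <<'E'
from h import *
f=optics.grab_frame('wrist'); p,r,s=pose()
for d in optics.masks_of('coal_wagon','wrist')[:2]: print(round(float(d['p']),2),[int(v) for v in d['rect']],quad(f,d['region'],p[2]-.0147+.03))
go(.509,.1397,.22,94)
E
```

```text
clock: 38.98
position: [0.493, -0.3654, 0.016]
tool_rot: [3.139, 0.002, 1.48]
force: [0.4, 0.1, 10.1]
grip_width: 0.0286
finger_force: 33.2
clock: 39.72
position: [0.4937, -0.3655, 0.2204]
tool_rot: [3.135, 0.004, 1.48]
force: [-0.2, -0.0, -0.7]
grip_width: 0.0282
finger_force: 32.0
0.94 [0, 197, 97, 50] (array([ 405.5, -318.6]), 36.8, 12.0, 7.8)
0.75 [53, 287, 77, 85] (array([ 412.4, -359.7]), 35.4, 17.9, -70.3)
dx 50.41 dy -2.88 dz -0.43 wz 1.410 | pos [ 0.4918 -0.3649  0.2157] rpy [3.14e+00 1.00e-03 1.48e+00] t 39.83
```

```bash
python3 -m handwheel '[{"dx":5.6,"dy":-0.32,"dz":0,"wx":0,"wy":0,"wz":0,"claw":0},{"dx":5.6,"dy":-0.32,"dz":0,"wx":0,"wy":0,"wz":0,"claw":0},{"dx":5.6,"dy":-0.32,"dz":0,"wx":0,"wy":0,"wz":0,"claw":0},{"dx":5.6,"dy":-0.32,"dz":0,"wx":0,"wy":0,"wz":0,"claw":0},{"dx":5.6,"dy":-0.32,"dz":0,"wx":0,"wy":0,"wz":0,"claw":0},{"dx":5.6,"dy":-0.32,"dz":0,"wx":0,"wy":0,"wz":0,"claw":0},{"dx":5.6,"dy":-0.32,"dz":0,"wx":0,"wy":0,"wz":0,"claw":0},{"dx":5.6,"dy":-0.32,"dz":0,"wx":0,"wy":0,"wz":0,"claw":0}]'
python3 -m handwheel '[{"dx":5.6,"dy":-0.32,"dz":0,"wx":0,"wy":0,"wz":0,"claw":0},{"dx":0,"dy":0,"dz":0,"wx":0,"wy":0,"wz":-0.18,"claw":0},{"dx":0,"dy":0,"dz":0,"wx":0,"wy":0,"wz":-0.18,"claw":0},{"dx":0,"dy":0,"dz":0,"wx":0,"wy":0,"wz":-0.18,"claw":0},{"dx":0,"dy":0,"dz":0,"wx":0,"wy":0,"wz":-0.18,"claw":0},{"dx":0,"dy":0,"dz":0,"wx":0,"wy":0,"wz":-0.18,"claw":0},{"dx":0,"dy":0,"dz":0,"wx":0,"wy":0,"wz":-0.18,"claw":0},{"dx":0,"dy":0,"dz":0,"wx":0,"wy":0,"wz":-0.18,"claw":0}]'
python3 -m handwheel '[{"dx":0,"dy":0,"dz":0,"wx":0,"wy":0,"wz":-0.18,"claw":0},{"dx":0,"dy":0,"dz":0,"wx":0,"wy":0,"wz":-0.18,"claw":0},{"dx":0,"dy":0,"dz":0,"wx":0,"wy":0,"wz":-0.11,"claw":0},{"dx":0,"dy":0,"dz":0,"wx":0,"wy":0,"wz":0,"claw":0},{"dx":0,"dy":0,"dz":0,"wx":0,"wy":0,"wz":0,"claw":0}]'
python3 - <<'E'
from h import *
f=optics.grab_frame('wrist'); p,r,s=pose()
for d in optics.masks_of('coal_wagon','wrist')[:2]: print(round(float(d['p']),2),[int(v) for v in d['rect']],quad(f,d['region'],p[2]-.0147+.03))
go(.509,.1397,.025,94)
E
```

```text
clock: 40.83
position: [0.5064, 0.0853, 0.2135]
tool_rot: [-3.14, 0.001, 1.48]
force: [0.7, -0.4, -0.3]
grip_width: 0.0287
finger_force: 32.0
clock: 41.82
position: [0.5085, 0.1395, 0.2134]
tool_rot: [-3.141, -0.001, 2.746]
force: [-0.5, -0.4, -0.8]
grip_width: 0.0285
finger_force: 32.1
clock: 42.45
position: [0.5089, 0.1397, 0.2138]
tool_rot: [-3.141, -0.001, -3.076]
force: [0.5, -0.7, -0.4]
grip_width: 0.0284
finger_force: 32.0
0.6 [269, 191, 85, 226] (array([503.3, 138.8]), 88.4, 29.2, 3.7)
dx 0.00 dy -0.01 dz 18.90 wz -0.003 | pos [0.509  0.1398 0.214 ] rpy [-3.141 -0.    -3.075] t 42.55
```

Next I'll set the coal wagon down, then go for the tanker.

```bash
python3 -m handwheel '[{"dx":0,"dy":0,"dz":6,"wx":0,"wy":0,"wz":0,"claw":0},{"dx":0,"dy":0,"dz":6,"wx":0,"wy":0,"wz":0,"claw":0},{"dx":0,"dy":0,"dz":4,"wx":0,"wy":0,"wz":0,"claw":0},{"dx":0,"dy":0,"dz":2,"wx":0,"wy":0,"wz":0,"claw":0},{"dx":0,"dy":0,"dz":0.8,"wx":0,"wy":0,"wz":0,"claw":0},{"dx":0,"dy":0,"dz":0,"wx":0,"wy":0,"wz":0,"claw":0},{"dx":0,"dy":0,"dz":0,"wx":0,"wy":0,"wz":0,"claw":0}]'
python3 -m handwheel '[{"dx":0,"dy":0,"dz":0,"wx":0,"wy":0,"wz":0,"claw":46},{"dx":0,"dy":0,"dz":0,"wx":0,"wy":0,"wz":0,"claw":46},{"dx":0,"dy":0,"dz":0,"wx":0,"wy":0,"wz":0,"claw":46},{"dx":0,"dy":0,"dz":-4,"wx":0,"wy":0,"wz":0,"claw":46},{"dx":0,"dy":0,"dz":-6,"wx":0,"wy":0,"wz":0,"claw":46},{"dx":0,"dy":0,"dz":-6,"wx":0,"wy":0,"wz":0,"claw":46},{"dx":0,"dy":0,"dz":-6,"wx":0,"wy":0,"wz":0,"claw":46},{"dx":0,"dy":0,"dz":0,"wx":0,"wy":0,"wz":0,"claw":46}]'
python3 - <<'E'
from h import *
f=optics.grab_frame('wrist'); p,r,s=pose()
for n in ('coal_wagon','open_wagon'):
  for d in optics.masks_of(n,'wrist')[:2]: print(n,round(float(d['p']),2),[int(v) for v in d['rect']],quad(f,d['region'],.038))
go(.585,-.351,.25,0)
f=optics.grab_frame('top')
for n in ('tape_roll','sanding_block','track_rubber'):
  for d in optics.masks_of(n,'top')[:1]: print(n,round(float(d['p']),2),[int(v) for v in d['rect']],quad(f,d['region'],.022))
E
```

```text
clock: 43.42
position: [0.5096, 0.1399, 0.027]
tool_rot: [3.141, 0.001, -3.074]
force: [0.9, 1.0, 0.3]
grip_width: 0.0288
finger_force: 32.0
clock: 44.42
position: [0.5104, 0.1406, 0.2499]
tool_rot: [3.141, 0.006, -3.074]
force: [0.7, -0.7, -2.0]
grip_width: 0.0395
finger_force: 0.0
coal_wagon 0.81 [294, 152, 35, 101] (array([508.6, 139.3]), 94.4, 30.9, 2.6)
coal_wagon 0.71 [532, 134, 107, 79] (array([464.3, 388. ]), 94.8, 78.1, -75.7)
dx -4.27 dy -49.44 dz -0.46 wz -1.503 | pos [0.5089 0.1393 0.2454] rpy [-3.141e+00 -1.000e-03 -3.074e+00] t 44.58
tape_roll 0.15 [149, 218, 21, 26] (array([470.3, 390.8]), 67.9, 64.9, 4.1)
track_rubber 0.19 [115, 176, 32, 26] (array([580.4, 470.5]), 102.2, 46.8, 52.8)
```

```bash
python3 -m handwheel '[{"dx":-0.5,"dy":-6.1,"dz":0,"wx":0,"wy":0,"wz":0,"claw":55},{"dx":-0.5,"dy":-6.1,"dz":0,"wx":0,"wy":0,"wz":0,"claw":55},{"dx":-0.5,"dy":-6.1,"dz":0,"wx":0,"wy":0,"wz":0,"claw":55},{"dx":-0.5,"dy":-6.1,"dz":0,"wx":0,"wy":0,"wz":0,"claw":55},{"dx":-0.5,"dy":-6.1,"dz":0,"wx":0,"wy":0,"wz":0,"claw":55},{"dx":-0.5,"dy":-6.1,"dz":0,"wx":0,"wy":0,"wz":0,"claw":55},{"dx":-0.5,"dy":-6.1,"dz":0,"wx":0,"wy":0,"wz":0,"claw":55},{"dx":-0.5,"dy":-6.1,"dz":0,"wx":0,"wy":0,"wz":0,"claw":55}]'
python3 -m handwheel '[{"dx":0,"dy":0,"dz":0,"wx":0,"wy":0,"wz":0.18,"claw":55},{"dx":0,"dy":0,"dz":0,"wx":0,"wy":0,"wz":0.18,"claw":55},{"dx":0,"dy":0,"dz":0,"wx":0,"wy":0,"wz":0.18,"claw":55},{"dx":0,"dy":0,"dz":0,"wx":0,"wy":0,"wz":0.18,"claw":55},{"dx":0,"dy":0,"dz":0,"wx":0,"wy":0,"wz":0.18,"claw":55},{"dx":0,"dy":0,"dz":0,"wx":0,"wy":0,"wz":0.18,"claw":55},{"dx":0,"dy":0,"dz":0,"wx":0,"wy":0,"wz":0.18,"claw":55},{"dx":0,"dy":0,"dz":0,"wx":0,"wy":0,"wz":0.18,"claw":55}]'
python3 -m handwheel '[{"dx":0,"dy":0,"dz":0,"wx":0,"wy":0,"wz":0.18,"claw":55},{"dx":0,"dy":0,"dz":0,"wx":0,"wy":0,"wz":0.02,"claw":55},{"dx":0,"dy":0,"dz":0,"wx":0,"wy":0,"wz":0,"claw":55},{"dx":0,"dy":0,"dz":0,"wx":0,"wy":0,"wz":0,"claw":55}]'
python3 - <<'E'
from h import *
f=optics.grab_frame('wrist'); p,r,s=pose(); cv2.imwrite('pics/w7.png',f['frame'])
for z in (.028,.04):
  for d in optics.masks_of('tanker_aqua','wrist')[:1]: print('tank',round(float(d['p']),2),[int(v) for v in d['rect']],quad(f,d['region'],z))
go(.597,-.351,.013,0)
t=optics.grab_frame('top')
for z in (0,.03,.06): print(ray(t,415,172,z).round(3),ray(t,415,166,z).round(3))
for n in ('tape_roll','sanding_block','track_rubber','paint_red'):
  for d in optics.masks_of(n,'top')[:1]: print(n,round(float(d['p']),2),[int(v) for v in d['rect']],quad(t,d['region'],.022))
E
```

```text
clock: 45.78
position: [0.5821, -0.3464, 0.2453]
tool_rot: [3.141, -0.001, -3.073]
force: [0.4, -0.0, 0.8]
grip_width: 0.047
finger_force: 0.0
clock: 46.78
position: [0.5822, -0.3441, 0.2451]
tool_rot: [-3.141, -0.001, 1.764]
force: [-0.2, -0.5, 0.6]
grip_width: 0.047
finger_force: 0.0
clock: 47.28
position: [0.5822, -0.3443, 0.2458]
tool_rot: [-3.141, -0.0, 1.572]
force: [-0.1, -0.2, -0.2]
grip_width: 0.0469
finger_force: 0.0
tank 0.85 [321, 143, 31, 134] (array([ 605.4, -354. ]), 130.5, 29.0, 89.7)
tank 0.85 [321, 143, 31, 134] (array([ 604.6, -351.4]), 126.1, 28.0, 89.7)
dx -0.66 dy 1.47 dz 23.29 wz -0.000 | pos [ 0.5823 -0.3444  0.2459] rpy [-3.142 -0.     1.571] t 47.42
[ 0.653 -0.308  0.   ] [ 0.671 -0.308  0.   ]
[ 0.644 -0.302  0.03 ] [ 0.661 -0.303  0.03 ]
[ 0.634 -0.297  0.06 ] [ 0.65  -0.297  0.06 ]
tape_roll 0.81 [353, 250, 23, 25] (array([ 393.2, -167.6]), 58.9, 58.1, 0.2)
sanding_block 0.58 [380, 275, 20, 13] (array([ 349.3, -238.3]), 63.3, 31.6, -89.0)
track_rubber 0.66 [414, 263, 20, 11] (array([ 382.4, -318.7]), 55.7, 26.5, -89.0)
paint_red 0.46 [393, 201, 11, 10] (array([ 550.9, -255.6]), 31.2, 28.8, -26.7)
```

View pics/w7.png

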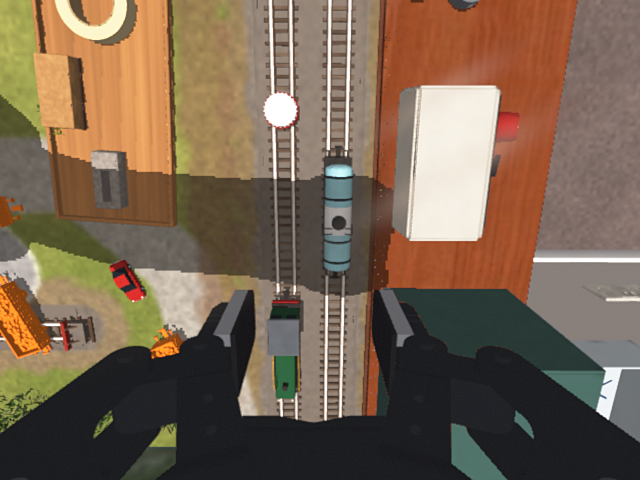

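The sanding block has been knocked against the tray's near wall (58,90). I'll re-centre it later. The tanker is at (338,215), clear of the shunter (285,345) and the white box. Now I'll grip the tanker.

```bash
python3 -m handwheel '[{"dx":-0.8,"dy":2.25,"dz":5,"wx":0,"wy":0,"wz":0,"claw":55},{"dx":0,"dy":0,"dz":6,"wx":0,"wy":0,"wz":0,"claw":55},{"dx":0,"dy":0,"dz":6,"wx":0,"wy":0,"wz":0,"claw":55},{"dx":0,"dy":0,"dz":4,"wx":0,"wy":0,"wz":0,"claw":55},{"dx":0,"dy":0,"dz":2,"wx":0,"wy":0,"wz":0,"claw":55},{"dx":0,"dy":0,"dz":0,"wx":0,"wy":0,"wz":0,"claw":55},{"dx":0,"dy":0,"dz":0,"wx":0,"wy":0,"wz":0,"claw":0},{"dx":0,"dy":0,"dz":0,"wx":0,"wy":0,"wz":0,"claw":0}]' 30
python3 -m handwheel '[{"dx":0,"dy":0,"dz":0,"wx":0,"wy":0,"wz":0,"claw":0},{"dx":0,"dy":0,"dz":-2,"wx":0,"wy":0,"wz":0,"claw":0},{"dx":0,"dy":0,"dz":-6,"wx":0,"wy":0,"wz":0,"claw":0},{"dx":0,"dy":0,"dz":-6,"wx":0,"wy":0,"wz":0,"claw":0},{"dx":0,"dy":0,"dz":-6,"wx":0,"wy":0,"wz":0,"claw":0},{"dx":0,"dy":0,"dz":0,"wx":0,"wy":0,"wz":0,"claw":0}]'
python3 - <<'E'
from h import *
f=optics.grab_frame('wrist'); p,r,s=pose()
for d in optics.masks_of('tanker_aqua','wrist')[:1]: print(round(float(d['p']),2),[int(v) for v in d['rect']],quad(f,d['region'],p[2]-.013+.028))
C=np.array([.509,.1397]);a=np.radians(4);L=C+.06*np.array([-np.sin(a),np.cos(a)]);print(L)
go(*L,.21,94)
t=optics.grab_frame('top')
for d in optics.masks_of('sanding_block','top')[:1]: print(round(float(d['p']),2),quad(t,d['region'],.022))
E
```

```text
clock: 48.68
position: [0.6057, -0.3528, 0.0179]
tool_rot: [3.139, 0.001, 1.57]
force: [0.2, -0.7, 5.4]
grip_width: 0.0245
finger_force: 30.5
clock: 49.42
position: [0.6066, -0.3527, 0.2228]
tool_rot: [3.134, 0.004, 1.57]
force: [0.0, -0.3, -1.0]
grip_width: 0.0247
finger_force: 30.1
0.72 [273, 146, 79, 270] (array([ 607.1, -342.9]), 108.1, 27.1, -90.0)
[0.50481461 0.19955384]
dx 55.19 dy -10.05 dz 0.76 wz 1.500 | pos [ 0.6047 -0.3525  0.2176] rpy [3.14e+00 1.00e-03 1.57e+00] t 49.52
0.56 (array([467.8, 389.1]), 73.7, 67.5, 4.4)
```

```bash
python3 -m handwheel '[{"dx":5.5,"dy":-2,"dz":0,"wx":0,"wy":0,"wz":0,"claw":0},{"dx":5.5,"dy":-2,"dz":0,"wx":0,"wy":0,"wz":0,"claw":0},{"dx":5.5,"dy":-2,"dz":0,"wx":0,"wy":0,"wz":0,"claw":0},{"dx":5.5,"dy":-2,"dz":0,"wx":0,"wy":0,"wz":0,"claw":0},{"dx":5.5,"dy":-2,"dz":0,"wx":0,"wy":0,"wz":0,"claw":0},{"dx":5.5,"dy":0,"dz":0,"wx":0,"wy":0,"wz":0,"claw":0},{"dx":5.5,"dy":0,"dz":0,"wx":0,"wy":0,"wz":0,"claw":0},{"dx":5.5,"dy":0,"dz":0,"wx":0,"wy":0,"wz":0,"claw":0}]'
python3 -m handwheel '[{"dx":5.5,"dy":0,"dz":0,"wx":0,"wy":0,"wz":0,"claw":0},{"dx":5.5,"dy":0,"dz":0,"wx":0,"wy":0,"wz":0,"claw":0},{"dx":0,"dy":0,"dz":0,"wx":0,"wy":0,"wz":-0.18,"claw":0},{"dx":0,"dy":0,"dz":0,"wx":0,"wy":0,"wz":-0.18,"claw":0},{"dx":0,"dy":0,"dz":0,"wx":0,"wy":0,"wz":-0.18,"claw":0},{"dx":0,"dy":0,"dz":0,"wx":0,"wy":0,"wz":-0.18,"claw":0},{"dx":0,"dy":0,"dz":0,"wx":0,"wy":0,"wz":-0.18,"claw":0},{"dx":0,"dy":0,"dz":0,"wx":0,"wy":0,"wz":-0.18,"claw":0}]'
python3 -m handwheel '[{"dx":0,"dy":0,"dz":0,"wx":0,"wy":0,"wz":-0.18,"claw":0},{"dx":0,"dy":0,"dz":0,"wx":0,"wy":0,"wz":-0.18,"claw":0},{"dx":0,"dy":0,"dz":0,"wx":0,"wy":0,"wz":-0.18,"claw":0},{"dx":0,"dy":0,"dz":0,"wx":0,"wy":0,"wz":-0.02,"claw":0},{"dx":0,"dy":0,"dz":0,"wx":0,"wy":0,"wz":0,"claw":0},{"dx":0,"dy":0,"dz":0,"wx":0,"wy":0,"wz":0,"claw":0}]'
python3 - <<'E'
from h import *
f=optics.grab_frame('wrist'); p,r,s=pose(); cv2.imwrite('pics/w8.png',f['frame'])
for d in optics.masks_of('tanker_aqua','wrist')[:1]:
  print(round(float(d['p']),2),[int(v) for v in d['rect']],quad(f,d['region'],p[2]-.018+.028))
  v,u=np.nonzero(d['region']); 
  for z in (.012,.02,.028): 
    q=ray(f,u[v==v.min()].mean(),v.min(),p[2]-.018+z)-p; print(z,q.round(4), np.dot(q[:2],[np.cos(r[2]),np.sin(r[2])]).round(4))
go(.5048,.1996,.03,94)
for d in optics.masks_of('case','wrist')[:1]: print('case',d['rect'])
E
```

```text
clock: 50.62
position: [0.5046, 0.0892, 0.2155]
tool_rot: [-3.14, 0.0, 1.57]
force: [0.7, -0.3, -1.5]
grip_width: 0.0242
finger_force: 30.1
clock: 51.62
position: [0.5049, 0.1975, 0.2153]
tool_rot: [-3.141, -0.001, 2.656]
force: [0.4, -0.5, -0.4]
grip_width: 0.0245
finger_force: 30.1
clock: 52.38
position: [0.5053, 0.1977, 0.216]
tool_rot: [-3.141, -0.0, -3.076]
force: [0.2, -0.5, -0.7]
grip_width: 0.0246
finger_force: 30.1
0.76 [275, 144, 77, 276] (array([495.8, 196.7]), 109.5, 27.8, 4.1)
0.012 [-0.0635 -0.0045 -0.006 ] 0.0636
0.02 [-0.0638 -0.0046  0.002 ] 0.064
0.028 [-0.0641 -0.0046  0.01  ] 0.0643
dx 0.04 dy 0.19 dz 18.61 wz -0.003 | pos [0.5053 0.1978 0.2161] rpy [-3.141  0.    -3.075] t 52.48
case [5.0, 113.3, 455.9, 365.8]
```

View pics/w8.png

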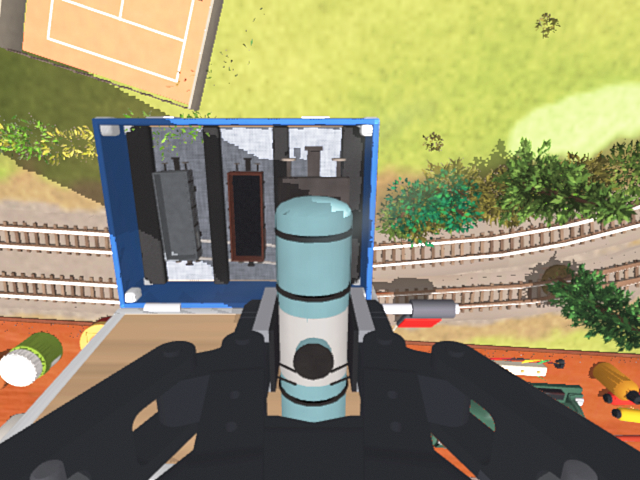

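All 14 pictures are used. The open wagon (178,215) and the coal wagon (246,215) stand in lanes 1 and 2, and the tanker is held above lane 3. I'll check its centring numerically.

```bash
python3 - <<'E'
from h import *
f=optics.grab_frame('wrist'); p,r,s=pose()
a=np.radians(4);x=np.array([np.cos(a),np.sin(a)]);y=np.array([-x[1],x[0]])
for z in (.04,.046):
  q=(ray(f,313,358,p[2]-.018+z)-p)[:2]; print('dome',q@x,q@y)
A=ray(f,97,119,.058)[:2];B=ray(f,379,121,.058)[:2]; print(A,B,np.linalg.norm(A-B),'yaw',np.degrees(np.arctan2(*(B-A)[::-1]))-90,'C',(A+B)/2+.078*x)
D=[ray(f,u,v,.058)[:2] for u,v in((122,306),(372,300))];print(D)
E
```

```text
dome 0.007993400559473948 -0.0006005064956899481
dome 0.004078235686896862 -0.0005908057648791849
[0.4395165  0.03156568] [0.42655998 0.24088079] 0.20971573267098567 yaw 3.542066211776117 C [0.51084823 0.14166424]
[array([0.59144565, 0.03979342]), array([0.57126495, 0.25172089])]
```

```bash
python3 -m handwheel '[{"dx":0.3,"dy":0.2,"dz":5,"wx":0,"wy":0,"wz":0,"claw":0},{"dx":0,"dy":0,"dz":6,"wx":0,"wy":0,"wz":0,"claw":0},{"dx":0,"dy":0,"dz":4,"wx":0,"wy":0,"wz":0,"claw":0},{"dx":0,"dy":0,"dz":2,"wx":0,"wy":0,"wz":0,"claw":0},{"dx":0,"dy":0,"dz":1,"wx":0,"wy":0,"wz":0,"claw":0},{"dx":0,"dy":0,"dz":0.6,"wx":0,"wy":0,"wz":0,"claw":0},{"dx":0,"dy":0,"dz":0,"wx":0,"wy":0,"wz":0,"claw":0}]'
python3 -m handwheel '[{"dx":0,"dy":0,"dz":0.3,"wx":0,"wy":0,"wz":0,"claw":0},{"dx":0,"dy":0,"dz":0,"wx":0,"wy":0,"wz":0,"claw":0}]'
```

```text
clock: 53.45
position: [0.5026, 0.1996, 0.0307]
tool_rot: [3.141, 0.001, -3.074]
force: [0.1, 0.3, 0.1]
grip_width: 0.0245
finger_force: 30.1
clock: 53.7
position: [0.5024, 0.1995, 0.0273]
tool_rot: [-3.142, 0.0, -3.074]
force: [-0.6, -0.1, 0.5]
grip_width: 0.0246
finger_force: 30.1
```

```bash
python3 -m handwheel '[{"dx":0,"dy":0,"dz":0.15,"wx":0,"wy":0,"wz":0,"claw":0},{"dx":0,"dy":0,"dz":0,"wx":0,"wy":0,"wz":0,"claw":0}]'
python3 -m handwheel '[{"dx":0,"dy":0,"dz":0.15,"wx":0,"wy":0,"wz":0,"claw":0},{"dx":0,"dy":0,"dz":0,"wx":0,"wy":0,"wz":0,"claw":0}]'
python3 -m handwheel '[{"dx":0,"dy":0,"dz":0,"wx":0,"wy":0,"wz":0,"claw":46},{"dx":0,"dy":0,"dz":0,"wx":0,"wy":0,"wz":0,"claw":46},{"dx":0,"dy":0,"dz":0,"wx":0,"wy":0,"wz":0,"claw":46},{"dx":0,"dy":0,"dz":-4,"wx":0,"wy":0,"wz":0,"claw":46},{"dx":0,"dy":0,"dz":-6,"wx":0,"wy":0,"wz":0,"claw":46},{"dx":0,"dy":0,"dz":-6,"wx":0,"wy":0,"wz":0,"claw":46},{"dx":0,"dy":0,"dz":-6,"wx":0,"wy":0,"wz":0,"claw":46},{"dx":0,"dy":0,"dz":0,"wx":0,"wy":0,"wz":0,"claw":46}]'
python3 - <<'E'
from h import *
f=optics.grab_frame('wrist'); p,r,s=pose()
a=np.radians(4);x=np.array([np.cos(a),np.sin(a)]);y=np.array([-x[1],x[0]]);C=np.array([.5097,.140])
for n,z in(('coal_wagon',.035),('open_wagon',.035),('tanker_aqua',.036)):
  for d in optics.masks_of(n,'wrist')[:1]:
    q=quad(f,d['region'],z); print(n,round(float(d['p']),2),[int(v) for v in d['rect']],q,'case xy',(q[0]/1000-C)@x,(q[0]/1000-C)@y)
go(.4,.0,.25,90); print(s['qpos'].round(2))
E
```

```text
clock: 53.95
position: [0.5022, 0.1995, 0.0256]
tool_rot: [3.142, -0.0, -3.073]
force: [-0.2, 0.1, -0.0]
grip_width: 0.0242
finger_force: 30.1
clock: 54.2
position: [0.5022, 0.1995, 0.0239]
tool_rot: [-3.142, -0.0, -3.073]
force: [-0.3, 0.8, -0.6]
grip_width: 0.0246
finger_force: 30.1
clock: 55.2
position: [0.5033, 0.2005, 0.2479]
tool_rot: [3.14, 0.005, -3.074]
force: [0.8, -0.5, -1.1]
grip_width: 0.0391
finger_force: 0.0
coal_wagon 0.64 [230, 152, 36, 103] (array([509. , 140.6]), 94.1, 31.6, 3.4) case xy -0.0006564409509354363 0.000647367961776774
open_wagon 0.64 [472, 139, 117, 78] (array([464. , 401.5]), 110.6, 70.9, -83.8) case xy -0.027347359212785215 0.26405086999305055
tanker_aqua 0.71 [295, 130, 30, 135] (array([500.6, 198.8]), 127.0, 28.3, 4.5) case xy -0.00497615220120983 0.059291550066349195
dx 11.52 dy -19.17 dz -0.70 wz 0.068 | pos [0.5019 0.1991 0.243 ] rpy [-3.141e+00 -1.000e-03 -3.073e+00] t 55.4
[ 0.35  0.65 -1.25  1.77  0.66  1.22  0.55]
```

```bash
python3 - <<'E'
from h import *
f=optics.grab_frame('wrist')
a=np.radians(4);x=np.array([np.cos(a),np.sin(a)]);y=np.array([-x[1],x[0]]);C=np.array([.5097,.140])
g=f['frame']
for n,Z in(('coal_wagon',(.02,.03)),('tanker_aqua',(.02,.03,.036))):
  d=optics.masks_of(n,'wrist')[0]; v,u=np.nonzero(d['region'])
  for z in Z: print(n,z,[((ray(f,u[v==w].mean(),w,z)[:2]-C)@x).round(4) for w in (v.min()-.5,v.max()+.5)])
d=optics.masks_of('tanker_aqua','wrist')[0]; u0,v0,w,h=[int(i) for i in d['rect']]
print(cv2.cvtColor(g,cv2.COLOR_BGR2GRAY)[v0-12:v0+h+12:3,u0+w//2-2:u0+w//2+3].mean(1).round().astype(int).tolist(),v0-12)
E
```

```text
coal_wagon 0.02 [np.float64(nan), np.float64(nan)]
coal_wagon 0.03 [np.float64(nan), np.float64(nan)]
tanker_aqua 0.02 [np.float64(nan), np.float64(nan)]
tanker_aqua 0.03 [np.float64(nan), np.float64(nan)]
tanker_aqua 0.036 [np.float64(nan), np.float64(nan)]
[71, 70, 70, 72, 82, 91, 159, 78, 100, 123, 134, 134, 133, 133, 133, 133, 132, 166, 165, 130, 115, 44, 43, 42, 42, 43, 42, 42, 43, 40, 42, 42, 42, 42, 42, 41, 42, 42, 42, 41, 42, 42, 41, 42, 42, 42, 41, 42, 42, 43, 42, 43, 42, 42, 42, 40, 39, 38, 39, 41, 42] 282<stdin>:7: RuntimeWarning: Mean of empty slice.
  ret = ret.dtype.type(ret / rcount)
```

```bash
python3 - <<'E'
from h import *
f=optics.grab_frame('wrist')
a=np.radians(4);x=np.array([np.cos(a),np.sin(a)]);y=np.array([-x[1],x[0]]);C=np.array([.5097,.140])
g=cv2.cvtColor(f['frame'],cv2.COLOR_BGR2GRAY)
for n,Z,c in(('coal_wagon',(.02,.03),248),('open_wagon',(.02,.03),180),('tanker_aqua',(.02,.03,.036),310)):
  for d in optics.masks_of(n,'wrist'):
    v,u=np.nonzero(d['region'])
    if len(u)==0 or abs(u.mean()-c)>40: continue
    print(n,round(float(d['p']),2),d['rect'])
    for z in Z: print(' ',z,[((ray(f,u[v==w].mean(),w+o,z)[:2]-C)@x).round(4) for w,o in ((v.min(),-.5),(v.max(),.5))])
print(g[112:280:4,308:313].mean(1).round().astype(int).tolist())
E
```

```text
coal_wagon 0.57 [231.2, 162.7, 37.2, 97.6]
  0.02 [np.float64(-0.0457), np.float64(0.0517)]
  0.03 [np.float64(-0.0464), np.float64(0.0483)]
coal_wagon 0.52 [25.8, 119.7, 418.8, 329.4]
  0.02 [np.float64(-0.0813), np.float64(0.2874)]
  0.03 [np.float64(-0.0811), np.float64(0.2775)]
open_wagon 0.67 [162.0, 160.7, 43.7, 96.9]
  0.02 [np.float64(-0.0475), np.float64(0.0517)]
  0.03 [np.float64(-0.0482), np.float64(0.0483)]
tanker_aqua 0.65 [300.8, 135.3, 26.6, 135.3]
  0.02 [np.float64(-0.0673), np.float64(0.0656)]
  0.03 [np.float64(-0.0674), np.float64(0.0618)]
  0.036 [np.float64(-0.0675), np.float64(0.0595)]
[211, 212, 206, 134, 144, 243, 137, 169, 170, 108, 78, 190, 248, 252, 77, 253, 204, 171, 169, 171, 85, 169, 213, 214, 123, 45, 49, 80, 210, 177, 174, 116, 166, 166, 166, 168, 80, 169, 124, 194, 214, 58]
```

The tanker spans −67 to +66 mm in the case frame at floor level, so it is seated and centred. Next I'll look at the knocked block.

```bash
python3 -m handwheel '[{"dx":1.65,"dy":-5.36,"dz":0,"wx":0,"wy":0,"wz":0,"claw":100},{"dx":1.65,"dy":-5.36,"dz":0,"wx":0,"wy":0,"wz":0,"claw":100},{"dx":1.65,"dy":-5.36,"dz":0,"wx":0,"wy":0,"wz":0,"claw":100},{"dx":1.65,"dy":-5.36,"dz":0,"wx":0,"wy":0,"wz":0,"claw":100},{"dx":1.65,"dy":-5.36,"dz":0,"wx":0,"wy":0,"wz":0,"claw":100},{"dx":1.65,"dy":-5.36,"dz":0,"wx":0,"wy":0,"wz":0,"claw":100},{"dx":1.65,"dy":-5.36,"dz":0,"wx":0,"wy":0,"wz":0,"claw":100},{"dx":1.65,"dy":-5.36,"dz":0,"wx":0,"wy":0,"wz":0.13,"claw":100}]'
python3 -m handwheel '[{"dx":0,"dy":0,"dz":0,"wx":0,"wy":0,"wz":0,"claw":100},{"dx":0,"dy":0,"dz":0,"wx":0,"wy":0,"wz":0,"claw":100}]'
python3 - <<'E'
from h import *
f=optics.grab_frame('wrist')
T=np.array([.389,-.244]);a=np.radians(-3.5);x=np.array([np.cos(a),np.sin(a)]);y=np.array([-x[1],x[0]])
for n,z in(('sanding_block',.024),('tape_roll',.022),('track_rubber',.022),('tool_tray',.012)):
  for d in optics.masks_of(n,'wrist')[:2]:
    q=quad(f,d['region'],z); print(n,round(float(d['p']),2),[int(v) for v in d['rect']],q,'tray xy',((q[0]/1000-T)@x).round(4),((q[0]/1000-T)@y).round(4))
go(.352,-.238,.1,86.5); print(monitor.observe()['qpos'].round(2))
E
```

```text
clock: 56.8
position: [0.399, -0.2392, 0.244]
tool_rot: [3.141, 0.0, 3.077]
force: [0.5, 0.3, -0.3]
grip_width: 0.0854
finger_force: 0.0
clock: 57.05
position: [0.3998, -0.2369, 0.2441]
tool_rot: [3.141, 0.0, 3.08]
force: [0.2, 0.4, -0.5]
grip_width: 0.0854
finger_force: 0.0
sanding_block 0.95 [272, 136, 66, 36] (array([ 350.8, -242.2]), 62.6, 30.5, 86.6) tray xy -0.0382 -0.0005
tape_roll 0.68 [353, 160, 60, 65] (array([ 393.3, -171.6]), 60.9, 58.8, 61.0) tray xy -0.0001 0.0725
tape_roll 0.33 [627, 379, 12, 15] (array([624.3, 101.9]), 25.0, 15.0, 9.7) tray xy 0.2137 0.3596
track_rubber 0.94 [194, 177, 63, 31] (array([ 382.5, -319.9]), 56.0, 26.7, 86.6) tray xy -0.0019 -0.0762
tool_tray 0.76 [176, 131, 252, 124] (array([ 389.8, -246.1]), 238.7, 117.5, 86.1) tray xy 0.0009 -0.002
dx 4.79 dy -0.44 dz 14.41 wz 0.001 | pos [ 0.4001 -0.2365  0.2441] rpy [-3.141  0.     3.082] t 57.3
[ 1.41  0.58 -1.38  1.95  0.63  1.16  1.28]
```

Block, rubber and tape all lie flat inside the tray (the block at −38 mm in tray x, inside the wall at −55 mm), so I'll leave them. Next is closing the lid, which means going behind it with the claw shut.

```bash
python3 -m handwheel '[{"dx":-2,"dy":0,"dz":-4.6,"wx":0,"wy":0,"wz":0.18,"claw":0},{"dx":0,"dy":0,"dz":0,"wx":0,"wy":0,"wz":0.18,"claw":0},{"dx":0,"dy":0,"dz":0,"wx":0,"wy":0,"wz":0.18,"claw":0},{"dx":0,"dy":0,"dz":0,"wx":0,"wy":0,"wz":0.18,"claw":0},{"dx":0,"dy":0,"dz":0,"wx":0,"wy":0,"wz":0.18,"claw":0},{"dx":0,"dy":0,"dz":0,"wx":0,"wy":0,"wz":0.18,"claw":0},{"dx":0,"dy":0,"dz":0,"wx":0,"wy":0,"wz":0.18,"claw":0},{"dx":0,"dy":0,"dz":0,"wx":0,"wy":0,"wz":0.18,"claw":0}]' 60
python3 -m handwheel '[{"dx":4.6,"dy":3,"dz":0,"wx":0,"wy":0,"wz":0,"claw":0},{"dx":4.6,"dy":3,"dz":0,"wx":0,"wy":0,"wz":0,"claw":0},{"dx":4.6,"dy":3,"dz":0,"wx":0,"wy":0,"wz":0,"claw":0},{"dx":4.6,"dy":3,"dz":0,"wx":0,"wy":0,"wz":0,"claw":0},{"dx":4.6,"dy":3,"dz":0,"wx":0,"wy":0,"wz":0,"claw":0},{"dx":4.6,"dy":3,"dz":0,"wx":0,"wy":0,"wz":0,"claw":0},{"dx":4.6,"dy":3,"dz":0,"wx":0,"wy":0,"wz":0,"claw":0},{"dx":4.6,"dy":3,"dz":0,"wx":0,"wy":0,"wz":0,"claw":0}]'
python3 -m handwheel '[{"dx":0,"dy":0,"dz":0,"wx":0,"wy":0,"wz":0,"claw":0},{"dx":0,"dy":0,"dz":0,"wx":0,"wy":0,"wz":0,"claw":0}]'
python3 - <<'E'
from h import *
go(.634,.149,.175,4)
E
```

```text
clock: 58.3
position: [0.4199, -0.2379, 0.2901]
tool_rot: [3.142, 0.0, 1.635]
force: [-0.3, 0.4, 0.2]
grip_width: 0.0001
finger_force: 0.0
clock: 59.3
position: [0.6343, 0.1474, 0.2899]
tool_rot: [-3.142, 0.0, 1.641]
force: [0.4, -1.0, 0.3]
grip_width: -0.0002
finger_force: 0.0
clock: 59.55
position: [0.6334, 0.1455, 0.2898]
tool_rot: [-3.141, 0.0, 1.641]
force: [0.5, -0.4, 0.6]
grip_width: -0.0003
finger_force: 0.0
dx 0.34 dy 0.08 dz 11.48 wz 0.000 | pos [0.6334 0.1455 0.2898] rpy [-3.141  0.     1.641] t 59.55
```

```bash
python3 -m handwheel '[{"dx":0.3,"dy":0,"dz":6,"wx":0,"wy":0,"wz":0,"claw":0},{"dx":0,"dy":0,"dz":5,"wx":0,"wy":0,"wz":0,"claw":0},{"dx":0,"dy":0,"dz":0,"wx":0,"wy":0,"wz":0,"claw":0},{"dx":0,"dy":-1.7,"dz":0,"wx":0,"wy":0,"wz":0,"claw":0},{"dx":0,"dy":-1.7,"dz":0,"wx":0,"wy":0,"wz":0,"claw":0},{"dx":0,"dy":-1.7,"dz":0,"wx":0,"wy":0,"wz":0,"claw":0}]' 60
python3 -m handwheel '[{"dx":0,"dy":-1.6,"dz":0.4,"wx":0,"wy":0,"wz":0,"claw":0},{"dx":0,"dy":-1.6,"dz":0.4,"wx":0,"wy":0,"wz":0,"claw":0},{"dx":0,"dy":-1.35,"dz":0.75,"wx":0,"wy":0,"wz":0,"claw":0},{"dx":0,"dy":-1.35,"dz":0.75,"wx":0,"wy":0,"wz":0,"claw":0}]'
python3 - <<'E'
from h import *
go(.5,.14,.15,4)
f=optics.grab_frame('scene')
C=np.array([.5097,.140,0]);a=np.radians(4);x=np.array([np.cos(a),np.sin(a),0]);y=np.array([-x[1],x[0],0])
print([(d['p'],d['rect']) for d in optics.masks_of('lid','scene')[:1]])
for th in (1.66,1.2,.9,.7):
  q=C+.078*x+[0,0,.058]; e=-.156*np.cos(th)*x+np.array([0,0,.156*np.sin(th)])
  print(th,[proj(f,q+e+s*.109*y).round(1).tolist() for s in (1,-1)])
E
```

```text
clock: 60.3
position: [0.5833, 0.1443, 0.183]
tool_rot: [3.138, -0.0, 1.639]
force: [2.6, 0.8, -1.3]
grip_width: 0.0003
finger_force: 0.6
clock: 60.8
position: [0.5248, 0.1403, 0.1597]
tool_rot: [3.138, 0.0, 1.639]
force: [1.3, 0.3, 0.1]
grip_width: 0.0004
finger_force: 0.5
dx 0.14 dy -2.47 dz 0.97 wz -0.002 | pos [0.5248 0.1403 0.1597] rpy [3.138 0.    1.639] t 60.8
[(0.77, [178.0, 217.0, 113.7, 96.0])]
1.66 [[196.6, 243.2], [258.7, 194.6]]
1.2 [[220.0, 258.4], [280.7, 207.2]]
0.9 [[235.1, 273.0], [294.2, 220.1]]
0.7 [[243.9, 283.7], [301.7, 229.9]]
```

The lid is coming over as planned, with light contact. I'll go on down.

```bash
python3 -m handwheel '[{"dx":0,"dy":-1.2,"dz":1.15,"wx":0,"wy":0,"wz":0,"claw":0},{"dx":0,"dy":-1.2,"dz":1.15,"wx":0,"wy":0,"wz":0,"claw":0},{"dx":0,"dy":-0.85,"dz":1.4,"wx":0,"wy":0,"wz":0,"claw":0},{"dx":0,"dy":-0.8,"dz":1.4,"wx":0,"wy":0,"wz":0,"claw":0},{"dx":0,"dy":-0.6,"dz":1,"wx":0,"wy":0,"wz":0,"claw":0},{"dx":0,"dy":0,"dz":1.1,"wx":0,"wy":0,"wz":0,"claw":0},{"dx":0,"dy":0,"dz":0,"wx":0,"wy":0,"wz":0,"claw":0}]' 60
python3 -m handwheel '[{"dx":0,"dy":-0.3,"dz":0.7,"wx":0,"wy":0,"wz":0,"claw":0},{"dx":0,"dy":0,"dz":0.6,"wx":0,"wy":0,"wz":0,"claw":0},{"dx":0,"dy":0,"dz":0,"wx":0,"wy":0,"wz":0,"claw":0}]'
```

```text
clock: 61.78
position: [0.4773, 0.1374, 0.0844]
tool_rot: [-3.141, 0.0, 1.64]
force: [-0.2, -0.2, 0.1]
grip_width: 0.0001
finger_force: 0.0
clock: 62.15
position: [0.4743, 0.1371, 0.0717]
tool_rot: [-3.141, 0.0, 1.64]
force: [0.5, -0.6, 0.2]
grip_width: -0.0001
finger_force: 0.0
```

```bash
python3 -m handwheel '[{"dx":0,"dy":0,"dz":0.4,"wx":0,"wy":0,"wz":0,"claw":0},{"dx":0,"dy":0,"dz":0.2,"wx":0,"wy":0,"wz":0,"claw":0},{"dx":0,"dy":0,"dz":0,"wx":0,"wy":0,"wz":0,"claw":0}]' 60
python3 -m handwheel '[{"dx":0,"dy":0,"dz":0.2,"wx":0,"wy":0,"wz":0,"claw":0},{"dx":0,"dy":0,"dz":0,"wx":0,"wy":0,"wz":0,"claw":0}]'
python3 -m handwheel '[{"dx":0,"dy":0,"dz":0.2,"wx":0,"wy":0,"wz":0,"claw":0},{"dx":0,"dy":0,"dz":0,"wx":0,"wy":0,"wz":0,"claw":0}]'
```

```text
clock: 62.52
position: [0.4744, 0.1371, 0.066]
tool_rot: [-3.141, 0.0, 1.64]
force: [0.1, -0.2, -0.7]
grip_width: -0.0
finger_force: 0.0
clock: 62.78
position: [0.4745, 0.1372, 0.0641]
tool_rot: [3.141, 0.0, 1.64]
force: [0.2, -0.4, -0.2]
grip_width: -0.0002
finger_force: 0.2
clock: 63.02
position: [0.4747, 0.1373, 0.0636]
tool_rot: [3.14, 0.001, 1.64]
force: [-10.8, -5.5, 45.6]
grip_width: -0.0003
finger_force: 22.4
```

Solid contact at z = 0.0636 means the lid is shut on the case. I'll back away and verify.

```bash
python3 -m handwheel '[{"dx":0,"dy":0,"dz":-1,"wx":0,"wy":0,"wz":0,"claw":0},{"dx":0,"dy":0,"dz":-6,"wx":0,"wy":0,"wz":0,"claw":0},{"dx":0,"dy":0,"dz":-6,"wx":0,"wy":0,"wz":0,"claw":0},{"dx":0,"dy":0,"dz":-6,"wx":0,"wy":0,"wz":0,"claw":0},{"dx":-6,"dy":-1,"dz":0,"wx":0,"wy":0,"wz":0,"claw":0},{"dx":-6,"dy":-1,"dz":0,"wx":0,"wy":0,"wz":0,"claw":0},{"dx":0,"dy":0,"dz":0,"wx":0,"wy":0,"wz":0,"claw":0},{"dx":0,"dy":0,"dz":0,"wx":0,"wy":0,"wz":0,"claw":0}]'
python3 - <<'E'
from h import *
go(.4,0,.2)
f=optics.grab_frame('scene'); w=optics.grab_frame('wrist'); t=optics.grab_frame('top')
C=np.array([.5097,.140,0]);a=np.radians(4);x=np.array([np.cos(a),np.sin(a),0]);y=np.array([-x[1],x[0],0])
for n,c in (('scene',f),('wrist',w)):
  for d in optics.masks_of('lid',n)[:1]: print(n,round(float(d['p']),2),d['rect'],quad(c,d['region'],.064))
for th in (0,.05,.1):
  q=C+.078*x+[0,0,.058]; e=-.156*np.cos(th)*x+np.array([0,0,.156*np.sin(th)+.006])
  print(th,[proj(f,q+e+s*.109*y).round(1).tolist() for s in (1,-1)],[proj(w,q+e+s*.109*y).round(1).tolist() for s in (1,-1)])
# front edge in wrist: brightest white rim columns per row
g=w['frame'].min(2).astype(int)
for v in (150,200,250,300): 
  c=np.nonzero(g[v]>200)[0]; print(v,c[:3],c[-3:])
for n in ('tape_roll','sanding_block','track_rubber','tanker_aqua','open_wagon','coal_wagon','shunter','paint_red','car_red','flux_tin'):
  for d in optics.masks_of(n,'top')[:2]: print(n,round(float(d['p']),2),[int(v) for v in d['rect']],quad(t,d['region'],.022))
E
```

```text
clock: 64.03
position: [0.4628, 0.0161, 0.2522]
tool_rot: [3.141, -0.0, 1.639]
force: [0.0, 0.1, 0.1]
grip_width: -0.0002
finger_force: 0.0
dx -1.18 dy -6.38 dz 5.22 | pos [0.4628 0.0161 0.2522] rpy [ 3.141 -0.     1.639] t 64.03
scene 0.57 [177.2, 241.1, 137.5, 77.5] (array([540.4, 179.8]), 293.4, 239.0, -86.3)
wrist 0.75 [282.2, 1.3, 208.3, 202.2] (array([511.9, 106.5]), 158.9, 154.6, 4.0)
0 [[260.8, 317.4], [314.7, 262.2]] [[281.5, -104.4], [286.8, 199.6]]
0.05 [[260.4, 315.3], [314.5, 260.0]] [[280.9, -111.0], [286.4, 201.3]]
0.1 [[259.9, 313.0], [314.3, 257.8]] [[280.8, -118.0], [286.5, 203.0]]
150 [148 180 220] [637 638 639]
200 [105 138 169] [629 630 631]
250 [436 437 452] [607 608 609]
300 [380 381 396] [527 528 529]
sanding_block 0.29 [179, 166, 115, 83] (array([524.3, 210.8]), 363.0, 181.6, 40.0)
track_rubber 0.7 [177, 168, 112, 82] (array([521.7, 210.8]), 367.5, 182.3, 40.6)
track_rubber 0.49 [412, 263, 23, 10] (array([ 382.3, -318.8]), 55.2, 26.6, 89.0)
open_wagon 0.64 [463, 196, 47, 14] (array([ 556.4, -495.3]), 118.4, 38.9, -89.1)
open_wagon 0.27 [412, 264, 23, 9] (array([ 382.4, -318.7]), 55.9, 26.5, -89.0)
coal_wagon 0.89 [484, 241, 36, 21] (array([ 433.4, -524.7]), 97.0, 32.9, -65.2)
coal_wagon 0.55 [465, 304, 29, 21] (array([ 265.8, -467.5]), 88.8, 32.3, -70.0)
shunter 0.97 [466, 197, 41, 14] (array([ 556.8, -496.6]), 115.1, 38.3, 88.3)
shunter 0.35 [179, 169, 110, 75] (array([523.3, 213.8]), 359.0, 173.3, 43.6)
paint_red 0.71 [390, 200, 12, 9] (array([ 552.6, -257.8]), 33.7, 29.6, -0.6)
paint_red 0.39 [178, 165, 110, 85] (array([522. , 210.6]), 367.2, 182.7, 40.4)
car_red 0.61 [451, 265, 20, 12] (array([ 379.9, -423.8]), 46.9, 19.8, -67.4)
```

```bash
python3 - <<'E'
from h import *
f=optics.grab_frame('scene'); a=cv2.imread('pics/scene0.png'); b=f['frame']
# white rim of the lid front edge: compare column profiles (first white row from below) before/after
for u in (240,255,265,280,300):
  r=lambda im:[int(v) for v in range(245,345) if im[v,u].min()>165][-4:]
  print(u,r(a),r(b))
for n,z in(('tape_roll',.022),('sanding_block',.024),('track_rubber',.022)):
  for d in optics.masks_of(n,'scene')[:2]: print(n,round(float(d['p']),2),[int(v) for v in d['rect']],quad(f,d['region'],z))
E
```

```text
240 [302, 303, 304, 305] [302, 303, 304, 305]
255 [311, 312, 313, 314] [311, 312, 313, 314]
265 [312, 313, 314, 315] [312, 313, 314, 315]
280 [297, 298, 299, 300] [297, 298, 299, 300]
300 [276, 277, 278, 279] [276, 277, 278, 279]
tape_roll 0.64 [359, 236, 24, 18] (array([ 385.2, -161.3]), 75.5, 59.8, -54.8)
sanding_block 0.63 [386, 226, 23, 20] (array([ 343.7, -230.7]), 82.6, 41.8, 86.3)
track_rubber 0.59 [394, 212, 20, 13] (array([ 375.7, -310.8]), 68.5, 31.4, -89.5)
```

The front rim of the lid matches the shut picture taken at the start to the pixel, and the tools are in the tray. I'll hand the job in.

```bash
python3 -c "
from workcell import job_done
print(job_done())"
```

```text
the job is handed in; nothing more can be done
None
```

I handed the job in: the tape, sanding block and rubber are in the tray, the open wagon, coal wagon and aqua tanker each stand in their own lane, and the lid is shut. The block was knocked against the tray wall partway through but still lies flat inside, so I left it there. The final press on the lid read about 46 N through the fingertips.

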